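# Make up a brew-group kit and a solenoid-valve kit on two kit boards

### The arm

A 6-joint arm with a two-finger parallel gripper is mounted at the origin on a cart in front of the work surface, level with it; the furniture and walls round the work are solid. World frame = base frame: x ahead of the robot, y to its left, z up, the work surface at z = 0. Lengths are in m, angles in rad, forces in N, time in s.
With the tool pointing down it reaches from about 0.35 to 0.8 m from the base axis. Payload 7.3 kg.
Tool frame: the origin (TCP) lies on the centre line of the jaws, within the pads' length; the fingertips stand 14 mm ahead of it and the grasp point (between the pads) lies 5 mm behind it (arm.tip_reach is the distance from the TCP to the fingertips, in m); z points along the fingers, x is the direction in which the jaws open and shut, and the axes are right-handed (so a half turn about z gives the same grasp; the last joint's range is limited). The gripper opens to 85 mm and grips with 20 to 120 N. Pads are 22 mm wide; open, the fingers measure 114 mm over their backs; the gripper's body (76 mm by 85 mm) begins 54 mm behind the grasp point. The pads swing forward as they close: fully open they stand 13 mm farther back than shut.
Start: joints at [-1.472, 0.342, 1.524, -0, 1.275, -0.146], TCP at [0.127, -0.509, 0.245] pointing down, gripper open.
Joint ranges: [-2.53, 2.53], [-0.77, 2.02], [0.04, 2.7], [-1, 4.14], [0.28, 2.66], [-3.11, 3.11]. Speed limits (rad/s): [2.57, 2.57, 3.14, 3.14, 3.14, 3.14].

### API

Orientations are given as a unit quaternion [x, y, z, w].
In Python, from plant import arm gives the robot as it stands.
- The arm moves only by the tool arm_command, never from a script. Its arguments are lists of equal length, an entry for each row: "slide": the shift along the tool's x, y, z in mm, a list of three; "angular": the turn, a rotation vector about the tool's x, y, z in rad, a list of three. In form: {"slide": [[dx, dy, dz], ...], "angular": [[wx, wy, wz], ...]}. A call has 1 to 12 rows; each row shifts and turns the pose as measured when the row begins, along the tool's axes as they then stand; what a row does not reach is not made up. A row lasts 1/8 s, in which the tool goes at most 62.5 mm and 10.7 degrees, less where a joint would pass 70% of its speed; a pose out of reach is approached as far as the arm can. A call is refused whole if a number of a shift passes 62.5 or a number of a turn 0.188, either way. A call with a gripper value outside its range is refused whole. "claw" is the closure in counts, from 0 (fully open) to 255 (shut), set as the call begins (left out, the last holds). The fingers move at their own pace and stop on an object; the grip force is fixed at half the most. Time passes only in rows, so rows that do not move let the fingers close. It gives the time, the measured TCP pose, the force and the opening at its end, in the units of the state.
- arm.get_state(): the state, without advancing time (a new reading comes with each control period).
- arm.get_image(name): name is "side" or "top"; returns a dict with "img" (400x640x3 uint8, blue, green, red), "fovy" (degrees; the focal length in pixels is half the picture's height over the tangent of half this angle, whatever the lens; pixels are square), "cx", "cy" (the principal point, pixels), "dist_coeffs" ([k1, k2, p1, p2, k3] as OpenCV has them; the pictures are not rectified), "rvec" (rotation vector, rad) and "tvec" (3), from world to camera coordinates, as OpenCV has them. Camera axes: x right, y down, z forward; pixel columns grow to the right and rows downward; lengths in m; the calibration is good to about 2 mm. A picture is of the moment at which its call begins. There is no depth.
- arm.finish_job(): hands the job in, once; it reports no verdict.
The state is a dict: "t": time; "joint_positions": joint angles; "dq": joint speeds; "tau": joint torques, N m; "tool_pos": TCP position; "orientation": TCP orientation; "wrist_force": force on the tool from outside, world axes, zero at the start; "ft_torque": the same for the moment, N m; "finger_gap": finger opening in m.
Only numpy, scipy, OpenCV 4.12 (cv2) and the standard library are available. Lean on these libraries where they do the work, as an engineer would, in place of code of your own. Each camera call takes 0.05 s, during which the arm holds its last target.

### The job

Make up the two overhaul kits on the wooden kit boards. On the board that carries the cast brew group, put the three-spigot bayonet ring over the stud, then the dark ring nut over the same stud on top of it, and stand the tapered brass collar in the cup, hexagon up; on the board that carries the solenoid valve, put the plain copper sleeve over the stud and stand the black knob in the cup, stub up. Everything must sit fully down and upright.

Things in the scene. Friction and masses are not known exactly. Their poses are not given: they have to be found in the camera images.
- group_board: Wooden kit board carrying the brew group, 200 x 190 x 18 mm, fixed. Origin: centre of its underside; +x from its front edge to its back, +y left, z up: a 10 mm steel stud at x -55, y +45 mm, its rounded tip 44 mm above the board's top; a round aluminium cup at x -55, y -45 mm. Behind them, fastened on a rubber pad, the grey cast group (133 x 94 mm, top 77 mm above the table).
- valve_board: The same kind of board carrying the brass T-shaped solenoid valve (75 x 99 mm, fastened, top 44 mm above the table), alike in every size: stud at x -55, y +45 mm, cup at x -55, y -45 mm in its own frame. The cups (on both boards) are 56 mm outside, flared inside from 38 mm at the floor to 50 mm at the mouth; the floor is 20 mm and the rim 40 mm above the table.
- bayonet_eye (a point): Copper-coloured bayonet ring lying flat: ring 34 mm outside, 24 mm bore, 20 mm high, with three 8 mm spigots (6 to 14 mm above the underside) reaching 33 mm from the bore's centre. Point: bore centre at the underside; z up. Spigots point to 53, 173, 293 deg from its x; fingers closing along 23 deg can hold the plain rim in the 6 mm above the spigots. 90 g.
- copper_sleeve: Plain copper tube standing on end in front of or beside the boards (a like one far off to the right is not meant), 30 mm outside, 20 mm bore right through, 56 mm tall. Origin: centre of its underside; z up along its axis. About 170 g.
- black_knob: Round black knob standing upright: body 32 mm across and 22 mm high with a sloping shoulder, and on top a 13 mm thick neck with a bright hexagon end, free to grip from 27 to 39 mm above the underside (39 mm tall in all). Origin: centre of its underside; z up. About 70 g.
- ring_nut: Dark notched ring nut lying flat, 42 mm outside, 23 mm bore right through, 15 mm high. Origin: centre of its underside; z up. About 90 g.
- brass_collar: Brass collar standing on its wide end: tapered brass body 31 mm across at the foot, 46 mm tall, with a bright 16 x 20 mm hexagon on top (53 mm in all). Origin: centre of its underside; z up. About 160 g.
Mind the look-alikes: they are no part of the job. What is shaped like the black_knob but green or purple is not meant.

How it is judged:
By the outcome, as a careful person would: the job done as asked, in the order asked, and still so for the second after the job is handed in, with the robot touching nothing.
It also fails if it takes over 125 s, if anything falls off the work surface, if the arm or the gripper's body presses on something with over 40 N, if the wrist force passes 120 N, or if a joint passes its speed limit or range.

## Working session

There is one attempt and no reset: what is moved stays moved. The work goes in short steps, Python scripts to look and compute and a tool call to move; the robot and the scene stay as the last step left them, time stands still between calls to the robot, and variables do not carry over. Pictures are saved under pics/ and viewed, and the job is handed in when it is done.

Besides the shell and the picture viewer there is one more tool, called after ">>>" as name(argument=value, ...), one argument or row to a line, values as JSON. arm_command: Moves the arm, as the interface text tells. Its arguments: {"type":"object","properties":{"slide":{"type":"array","items":{"type":"array","items":{"type":"number"}}},"angular":{"type":"array","items":{"type":"array","items":{"type":"number"}}},"claw":{"type":"number"}},"required":["slide","angular"]}

```bash
ls; mkdir -p pics; python3 - <<'E'
from plant import arm
import cv2
for n in("side","top"):
    d=arm.get_image(n); cv2.imwrite(f"pics/{n}0.png",d["img"]); print({k:v for k,v in d.items() if k!="img"})
print(arm.get_state(), arm.tip_reach)
E
```

```text
pics
{'fovy': 46.324619860730294, 'cx': 317.15386846089234, 'cy': 198.01662922892825, 'dist_coeffs': array([-0.05524633,  0.        ,  0.        ,  0.        ,  0.        ]), 'rvec': array([ 0.03912715,  2.66454488, -1.59627054]), 'tvec': array([0.55009801, 0.04124312, 1.24644923])}
{'fovy': 49.217187779355754, 'cx': 330.78217550904407, 'cy': 192.69632943632095, 'dist_coeffs': array([-0.08555058,  0.        ,  0.        ,  0.        ,  0.        ]), 'rvec': array([ 2.14100553, -2.10730875,  0.18639619]), 'tvec': array([-0.02622951,  0.52583857,  1.32143691])}
{'t': 0.1, 'joint_positions': array([-1.47200742e+00,  3.42692014e-01,  1.52495832e+00,  3.76655393e-05,
        1.27536366e+00, -1.45982896e-01]), 'dq': array([-0.00120341, -0.00340533, -0.00156929,  0.00071935,  0.00138254,
       -0.00102483]), 'tau': array([ 1.56026475e-03, -4.34449518e+01, -2.46488929e+01, -5.54006590e-05,
        4.71226274e-03, -1.42554359e-05]), 'tool_pos': array([ 0.12723269, -0.50899749,  0.24466235]), 'orientation': array([ 7.88138201e-01, -6.15497905e-01, -4.77487759e-04, -5.26668495e-04]), 'wrist_force': array([-0.64969736,  0.30095867,  0.0280731 ]), 'ft_torque': array([ 0.00605741,  0.01515977, -0.01692425]), 'finger_gap': 0.0853177883929346} 0.014
```

View pics/side0.png

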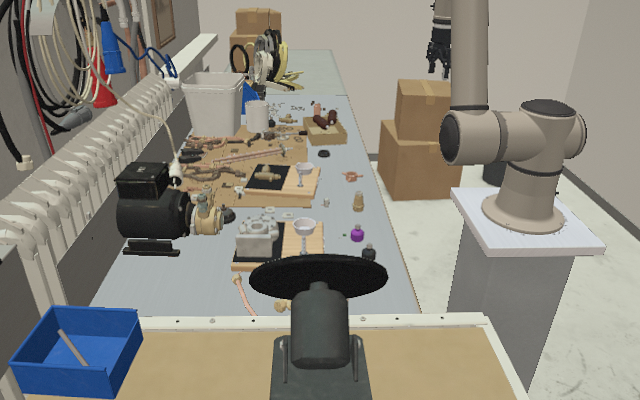

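View pics/top0.png

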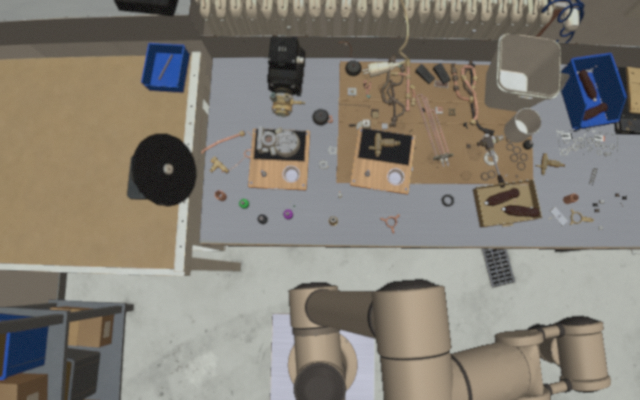

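```bash
cat > h.py <<'E'
from plant import arm
import cv2, numpy as np
def cam(n):
    d=arm.get_image(n); im=d["img"]; f=im.shape[0]/2/np.tan(np.radians(d["fovy"])/2)
    K=np.array([[f,0,d["cx"]],[0,f,d["cy"]],[0,0,1]]); return im,K,d["dist_coeffs"],d["rvec"],d["tvec"]
def p2w(c,u,v,z):
    _,K,D,r,t=c; R=cv2.Rodrigues(r)[0]
    n=cv2.undistortPoints(np.array([[[u,v]]],float),K,D)[0,0]
    ray=R.T@np.array([n[0],n[1],1]); o=-R.T@t
    return o+ray*(z-o[2])/ray[2]
def w2p(c,P):
    _,K,D,r,t=c; return cv2.projectPoints(np.array(P,float).reshape(-1,1,3),r,t,K,D)[0].reshape(-1,2)
def crop(c,u0,v0,u1,v1,s,name):
    im=cv2.resize(c[0][v0:v1,u0:u1],None,fx=s,fy=s,interpolation=cv2.INTER_CUBIC); cv2.imwrite("pics/"+name,im)
E
python3 - <<'E'
from h import *
c=cam("top"); crop(c,200,110,330,240,6,"t1.png"); crop(c,320,110,480,240,5,"t2.png")
s=cam("side"); crop(s,225,130,395,270,4.6,"s1.png"); crop(s,225,220,395,330,4.6,"s2.png")
for cc in(c,s):print(-cv2.Rodrigues(cc[3])[0].T@cc[4])
E
```

```text
[ 0.28021805 -0.02757453  1.39431245]
[0.60324117 1.05664423 0.614449  ]
```

View pics/t1.png

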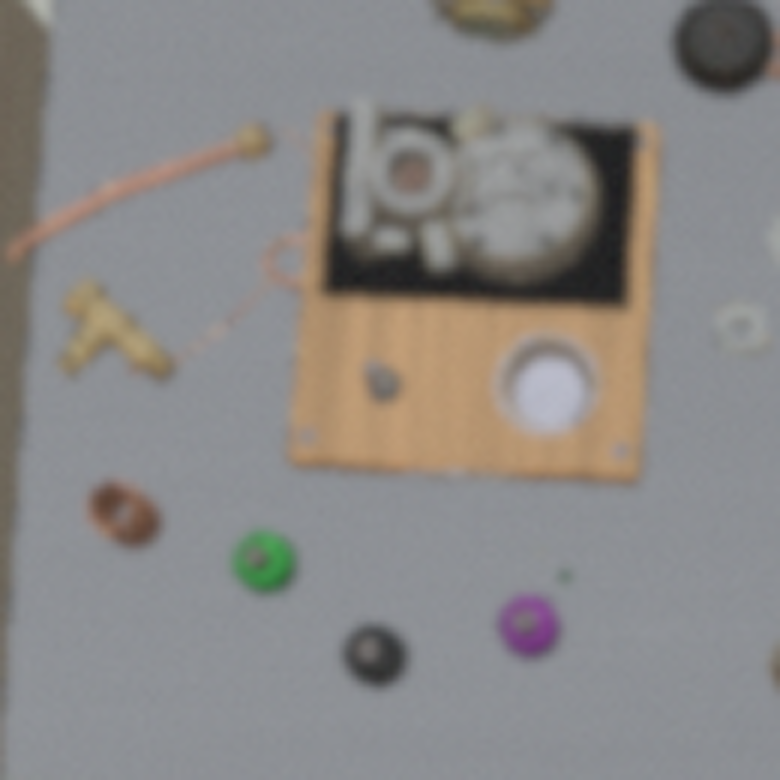

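View pics/t2.png

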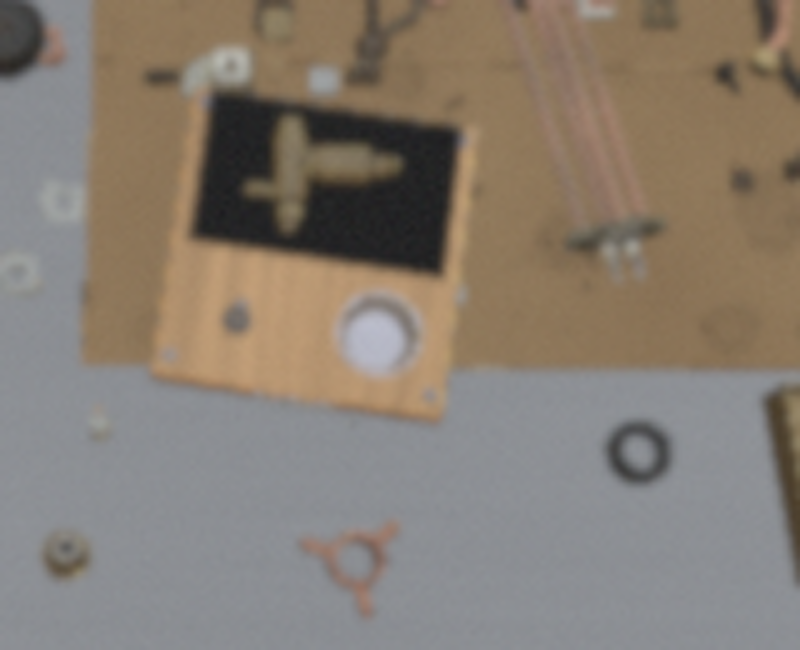

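View pics/s1.png

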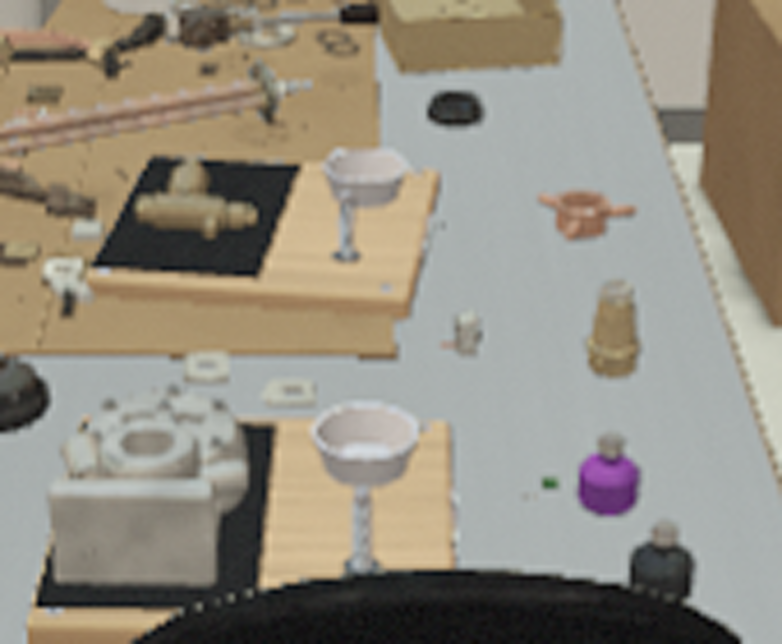

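View pics/s2.png

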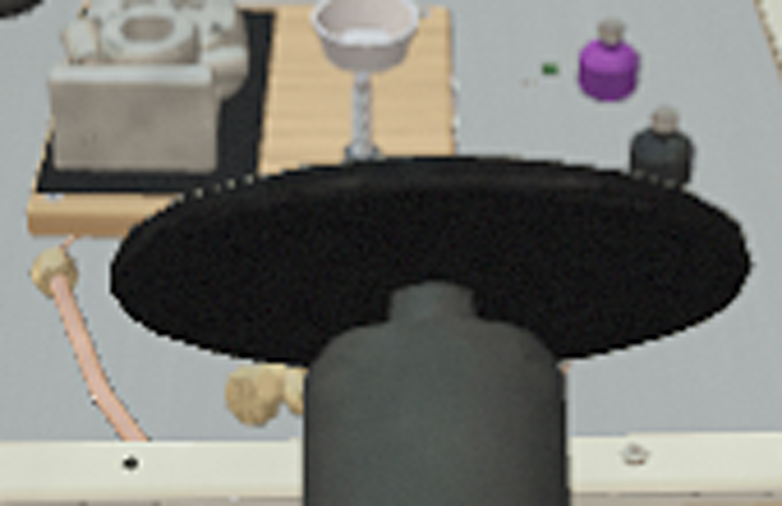

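```bash
python3 - <<'E'
from h import *
c=cam("top"); s=cam("side")
def T(n,u,v,z,s1=None): print(n,np.round(p2w(c,u,v,z)*1000,1))
f=lambda a,b,u,v,k:(a+u/k-.5+.5/k,b+v/k-.5+.5/k)
A=lambda n,u,v,z:T(n,*f(200,110,u,v,6),z)
B=lambda n,u,v,z:T(n,*f(320,110,u,v,5),z)
A("g FL",290,465,.018);A("g FR",637,481,.018);A("g BL",322,108,.018);A("g BR",660,122,.018)
A("cup rim",547,386,.040);A("stud tip",376,375,.060)
A("sleeve top?",110,500,.056);A("sleeve bot",137,525,.0);A("black mid",376,656,.011);A("black tip",368,650,.039)
B("v FL",152,376,.018);B("v FR",440,420,.018);B("v BL",200,92,.018);B("v BR",476,128,.018)
B("cup rim",379,334,.04);B("stud",236,317,.06)
B("collar top",66,547,.053);B("nut",639,452,.0075);B("bay",358,560,.01)
B("t1",305,545,.01);B("t2",393,529,.01);B("t3",366,612,.01)
S=lambda n,u,v,z:print("S",n,np.round(p2w(s,*f(225,130,u,v,4.6),z)*1000,1))
S("collar foot",613,362,.0);S("collar top",616,290,.053);S("black tip",664,530,.039);S("nut",456,105,.0075);S("bay",585,205,.015)
S("vcup rim",366,172,.04);S("gcup rim",366,432,.04)
E
```

```text
g FL [545.9 249.8  18. ]
g FR [540.   62.8  18. ]
g BL [746.8 242.7  18. ]
g BR [741.   55.7  18. ]
cup rim [586.3 110.5  40. ]
stud tip [586.4 198.5  60. ]
sleeve top? [518.5 336.1  56. ]
sleeve bot [514.9 335.5   0. ]
black mid [444.3 199.9  11. ]
black tip [444.1 199.7  39. ]
v FL [558.4 -79.   18. ]
v FR [ 532.5 -264.2   18. ]
v BL [ 750.1 -109.2   18. ]
v BR [ 728.5 -291.4   18. ]
cup rim [ 583.4 -222.4   40. ]
stud [ 588.4 -129.8   60. ]
collar top [442.7 -25.5  53. ]
nut [ 515.3 -395.2    7.5]
bay [ 442.4 -211.8   10. ]
t1 [ 451.5 -177.9   10. ]
t2 [ 462.6 -234.4   10. ]
t3 [ 409.2 -216.6   10. ]
S collar foot [439.8 -32.1   0. ]
S collar top [442.5 -21.4  53. ]
S black tip [444.7 201.4  39. ]
S nut [ 512.5 -403.1    7.5]
S bay [ 437.7 -215.2   15. ]
S vcup rim [ 581.5 -212.5   40. ]
S gcup rim [586.4 110.8  40. ]
```

```bash
cat > ov.py <<'E'
from h import *
def circ(x,y,z,r,n=40):
    a=np.linspace(0,2*np.pi,n); return np.c_[x+r*np.cos(a),y+r*np.sin(a),0*a+z]
def board(x,y,yaw):
    a=np.radians(yaw);R=np.array([[np.cos(a),-np.sin(a)],[np.sin(a),np.cos(a)]])
    W=lambda p:np.r_[R@p+[x,y]]
    L=[]
    L.append(np.array([[*W(p),.018] for p in ([-.1,.095],[-.1,-.095],[.1,-.095],[.1,.095],[-.1,.095])]))
    s=W([-.055,.045]);k=W([-.055,-.045])
    L.append(np.array([[*s,.018],[*s,.062]])); L.append(circ(*s,.057,.005))
    L.append(circ(*k,.04,.025));L.append(circ(*k,.04,.028));L.append(circ(*k,.02,.019))
    return L,s,k
def bay(x,y,th):
    L=[circ(x,y,.02,.017),circ(x,y,.02,.012),circ(x,y,0,.017)]
    for i in range(3):
        a=np.radians(th+120*i);L.append(np.array([[x+.017*np.cos(a),y+.017*np.sin(a),.01],[x+.033*np.cos(a),y+.033*np.sin(a),.01]]))
    return L
cyl=lambda x,y,*zr:[circ(x,y,z,r) for z,r in zr]
def draw(c,L,box,k,name):
    u0,v0,u1,v1=box
    im=cv2.resize(c[0][v0:v1,u0:u1],None,fx=k,fy=k,interpolation=cv2.INTER_CUBIC)
    for P in L:
        q=(w2p(c,P)-[u0,v0]+.5)*k-.5
        cv2.polylines(im,[np.round(q*8).astype(np.int32)],False,(0,0,255),1,cv2.LINE_AA,3)
    cv2.imwrite("pics/"+name,im)
E
cat > model.py <<'E'
from ov import *
gb,gs,gc=board(.6434,.1527,-1.9)
vb,vs,vc=board(.6424,-.186,-8)
L=gb+vb+bay(.441,-.2125,72)+cyl(.5165,.3355,(0,.015),(.056,.015),(.056,.01))+cyl(.4442,.200,(0,.016),(.022,.016),(.039,.0065))+cyl(.5145,-.397,(0,.021),(.015,.021),(.015,.0115))+cyl(.4415,-.026,(0,.0155),(.053,.008))
def show(t):
    c=cam("top"); s=cam("side")
    draw(c,L,(200,110,330,240),6,t+"a.png");draw(c,L,(340,120,470,240),6,t+"b.png")
    draw(s,L,(225,130,395,270),4.6,t+"c.png")
    draw(c,L,(320,200,350,240),12,t+"d.png")
if __name__=="__main__":
    import sys; show(sys.argv[1]); print(gs,gc,vs,vc)
E
python3 model.py o1
```

```text
[0.58992222 0.19949879] [0.58693826 0.10954828] [ 0.59419805 -0.13378342] [ 0.58167247 -0.22290754]
```

View pics/o1a.png

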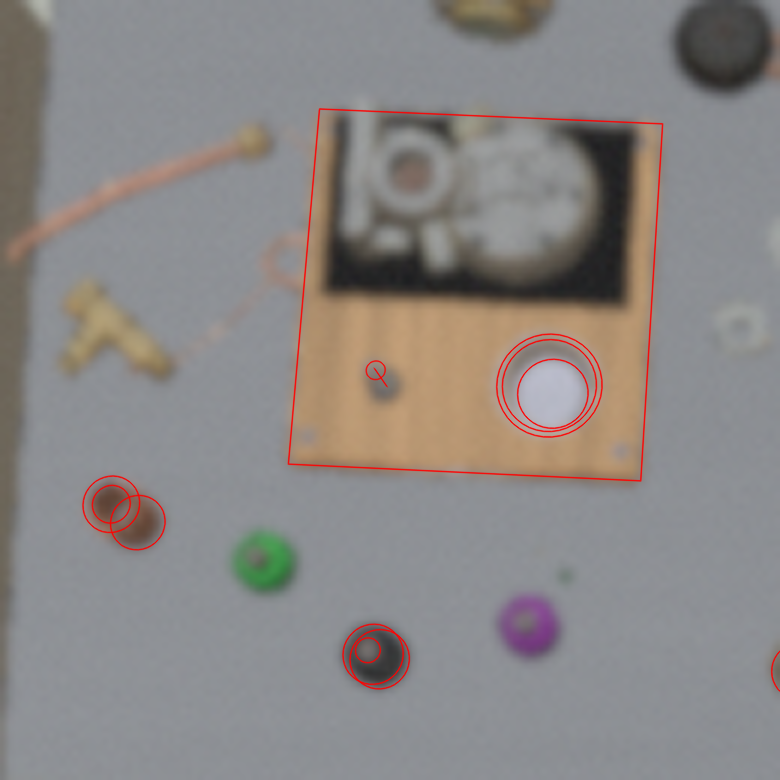

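View pics/o1b.png

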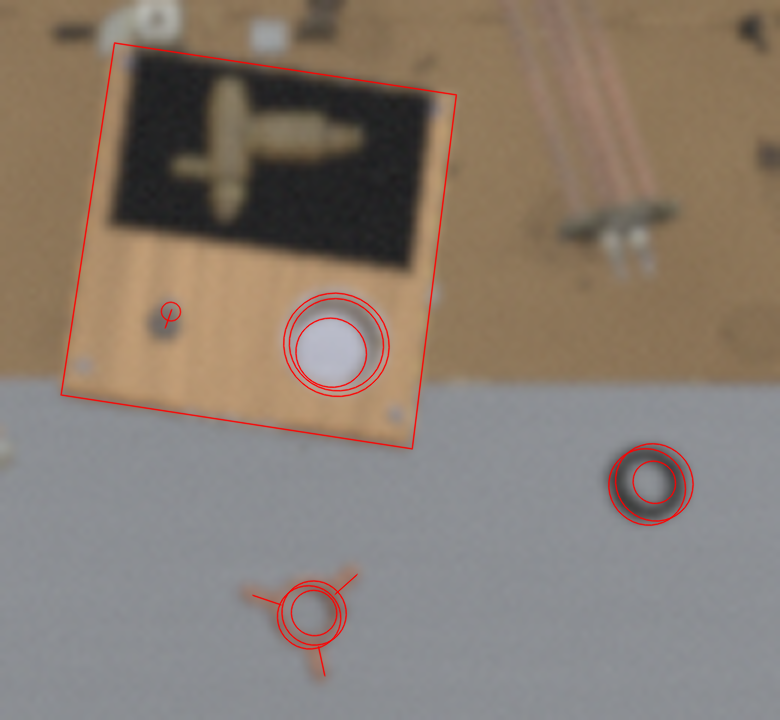

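View pics/o1c.png

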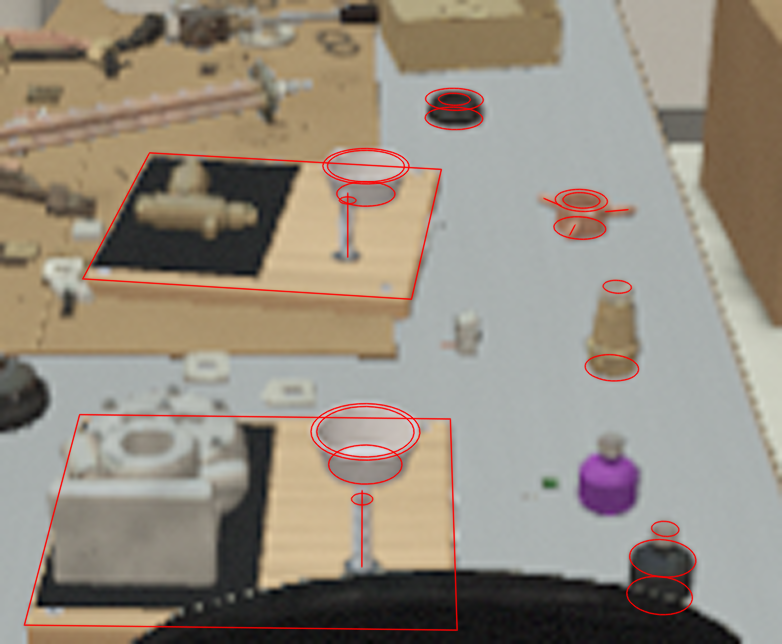

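View pics/o1d.png

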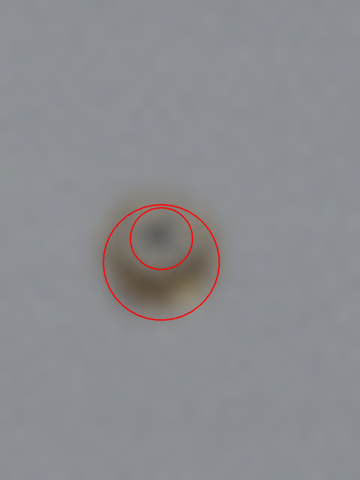

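```bash
cat > plan.py <<'E'
import sys
from h import *
from scipy.spatial.transform import Rotation as Rn
def plan(x,y,z,yaw,n):
    """rows to TCP target (mm, deg), tool down, jaw axis at yaw (mod 180)"""
    s=arm.get_state(); p=s["tool_pos"]*1000; R=Rn.from_quat(s["orientation"])
    th=np.radians(yaw)
    xa=np.array([np.cos(th),np.sin(th),0]);
    if R.as_matrix()[:,0]@xa<0 and '--flip' not in sys.argv: xa=-xa
    G=Rn.from_matrix(np.c_[xa,np.cross([0,0,-1],xa),[0,0,-1]])
    rv=(R.inv()*G).as_rotvec(); g=np.array([x,y,z],float)
    st=rv/n
    print("from",np.round(p,1),"dist",np.round(g-p,1),"rv",np.round(rv,3))
    S=[];A=[]
    for i in range(n):
        d=np.round(R.inv().apply((g-p)/(n-i)),1); w=np.round(st,3)
        S.append(d.tolist());A.append(w.tolist())
        p=p+R.apply(d); R=R*Rn.from_rotvec(w)
    print('slide',S);print('angular',A)
if __name__=="__main__":
    a=[v for v in sys.argv[1:] if not v.startswith('--')]
    plan(*map(float,a[:4]),int(a[4]))
E
sed -i 's/^L=.*/L=gb+vb+bay(.4415,-.2105,71)+cyl(.5165,.3355,(0,.015),(.056,.015),(.056,.01))+cyl(.4442,.200,(0,.016),(.022,.016),(.039,.0065))+cyl(.5145,-.3955,(0,.021),(.015,.021),(.015,.0115))+cyl(.4425,-.0275,(0,.0155),(.053,.008))/' model.py
python3 - <<'E'
from model import *
c=cam("top");s=cam("side")
draw(c,L,(370,205,415,240),16,"q1.png");draw(s,L,(325,140,385,215),10,"q2.png")
# copper mask centroid of bayonet
im=c[0].astype(float);m=np.clip(im[205:240,370:415,2]-im[205:240,370:415,0]-8,0,None)
v,u=np.mgrid[205:240,370:415];print((m*u).sum()/m.sum(),(m*v).sum()/m.sum(), p2w(c,(m*u).sum()/m.sum(),(m*v).sum()/m.sum(),.011))
E
python3 plan.py 441.5 -210.5 100 -18 12
```

```text
390.79660347551345 221.391785150079 [ 0.44288865 -0.21035239  0.011     ]
from [ 127.3 -509.3  245.3] dist [ 314.2  298.8 -145.3] rv [-0.    -0.    -1.012]
slide [[-17.8, -31.4, 12.1], [-15.1, -32.8, 12.1], [-12.3, -34.0, 12.1], [-9.4, -34.9, 12.1], [-6.5, -35.6, 12.1], [-3.4, -36.0, 12.1], [-0.4, -36.1, 12.1], [2.6, -36.0, 12.1], [5.6, -35.7, 12.1], [8.6, -35.1, 12.1], [11.5, -34.3, 12.2], [14.4, -33.2, 12.1]]
angular [[-0.0, -0.0, -0.084], [-0.0, -0.0, -0.084], [-0.0, -0.0, -0.084], [-0.0, -0.0, -0.084], [-0.0, -0.0, -0.084], [-0.0, -0.0, -0.084], [-0.0, -0.0, -0.084], [-0.0, -0.0, -0.084], [-0.0, -0.0, -0.084], [-0.0, -0.0, -0.084], [-0.0, -0.0, -0.084], [-0.0, -0.0, -0.084]]
```

View pics/q1.png

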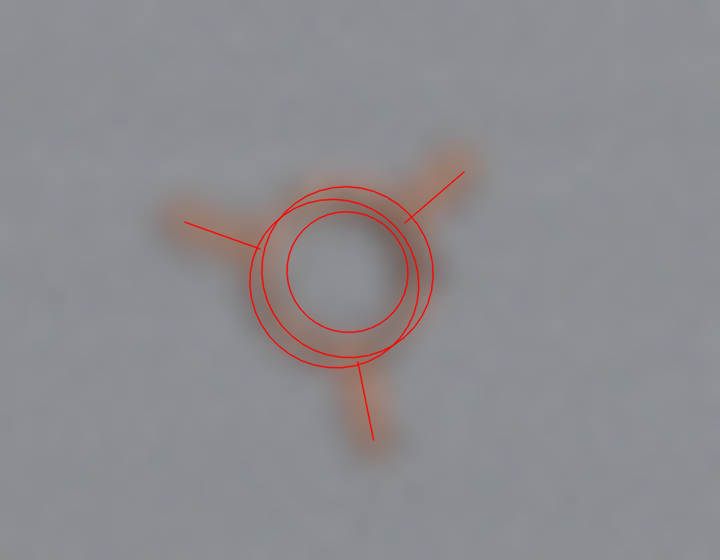

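View pics/q2.png

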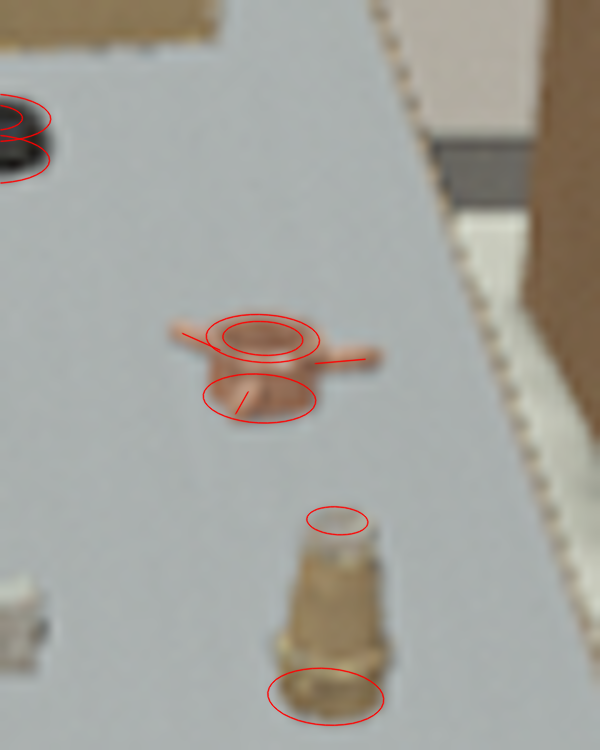

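>>> arm_command(
  slide=[
    [-17.8,-31.4,12.1],
    [-15.1,-32.8,12.1],
    [-12.3,-34.0,12.1],
    [-9.4,-34.9,12.1],
    [-6.5,-35.6,12.1],
    [-3.4,-36.0,12.1],
    [-0.4,-36.1,12.1],
    [2.6,-36.0,12.1],
    [5.6,-35.7,12.1],
    [8.6,-35.1,12.1],
    [11.5,-34.3,12.2],
    [14.4,-33.2,12.1],
  ],
  angular=[
    [0,0,-0.084],
    [0,0,-0.084],
    [0,0,-0.084],
    [0,0,-0.084],
    [0,0,-0.084],
    [0,0,-0.084],
    [0,0,-0.084],
    [0,0,-0.084],
    [0,0,-0.084],
    [0,0,-0.084],
    [0,0,-0.084],
    [0,0,-0.084],
  ],
  claw=60,
)

```text
t: 2.0
tool_pos: [0.4468, -0.2011, 0.0969]
orientation: [0.989, -0.145, 0.003, 0.003]
wrist_force: [0.8, -0.8, 0.8]
finger_gap: 0.0653
```

```bash
python3 plan.py 442 -210.5 70 -19 3; python3 -c "
from h import *
s=arm.get_state();print(s['t'],s['finger_gap'],s['wrist_force'],s['dq'])"
```

```text
from [ 446.8 -201.1   96.9] dist [ -4.8  -9.4 -26.9] rv [ 0.006 -0.006  0.041]
slide [[-0.7, 3.4, 9.0], [-0.6, 3.4, 9.0], [-0.6, 3.4, 8.9]]
angular [[0.002, -0.002, 0.014], [0.002, -0.002, 0.014], [0.002, -0.002, 0.014]]
2.0 0.0653484885819293 [ 0.77171911 -0.84483623  0.78703875] [ 0.61802969  0.3003899  -0.16833926 -0.0075588  -0.1432     -0.06905015]
```

>>> arm_command(
  slide=[
    [0,0,0],
    [-0.5,3.5,9.0],
    [-0.5,3.5,9.0],
    [-0.5,3.5,9.0],
    [0,0,0],
    [0,0,0],
  ],
  angular=[
    [0,0,0],
    [0.002,-0.002,0.014],
    [0.002,-0.002,0.014],
    [0.002,-0.002,0.014],
    [0,0,0],
    [0,0,0],
  ],
)

```text
t: 2.75
tool_pos: [0.4412, -0.2124, 0.0677]
orientation: [0.986, -0.168, -0.001, -0.0]
wrist_force: [-1.1, 0.4, 0.5]
finger_gap: 0.0649
```

```bash
python3 plan.py 442 -210.5 30 -19 3; python3 - <<'E'
from model import *
c=cam("top");s=cam("side")
draw(c,L,(350,180,430,240),10,"r1.png");draw(s,L,(315,100,395,180),9,"r2.png")
E
```

```text
from [ 441.2 -212.4   67.7] dist [  0.8   1.9 -37.7] rv [-0.     0.001 -0.006]
slide [[0.1, -0.7, 12.6], [0.1, -0.7, 12.5], [0.0, -0.6, 12.6]]
angular [[-0.0, 0.0, -0.002], [-0.0, 0.0, -0.002], [-0.0, 0.0, -0.002]]
```

View pics/r2.png

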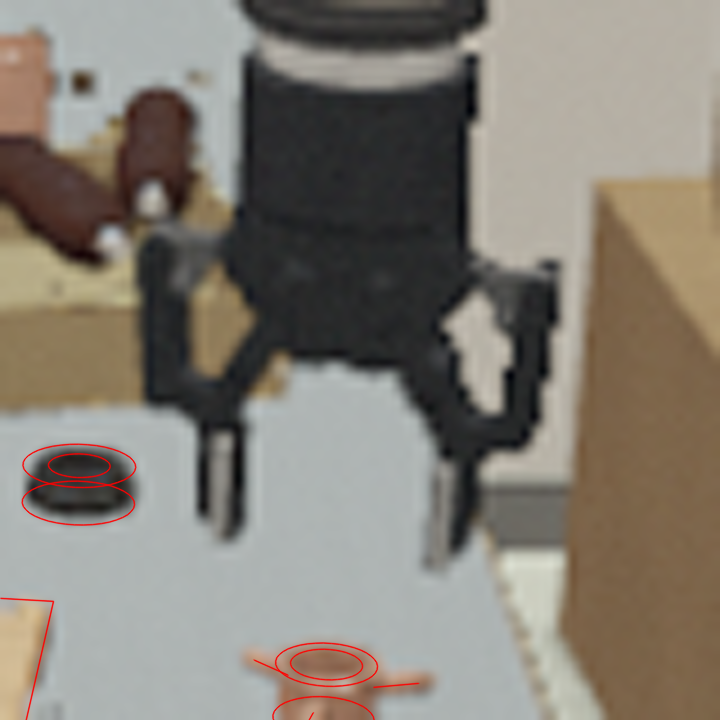

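```bash
python3 - <<'E'
from h import *
s=cam("side");R=np.radians(-19);a=np.array([np.cos(R),np.sin(R),0])*.0325
p=np.array([.4412,-.2124,.0597])
print((w2p(s,[p-a,p,p+a])-[315,100]+.5)*9-.5)
E
```

```text
[[429.11129226 565.41427026]
 [332.46338798 552.3912778 ]
 [236.87509419 539.53306342]]
```

>>> arm_command(
  slide=[
    [0,-0.6,12.0],
    [0,-0.6,12.0],
    [0,-0.6,8.0],
    [0,0,3.0],
    [0,0,0],
    [0,0,0],
  ],
  angular=[
    [0,0,0],
    [0,0,0],
    [0,0,0],
    [0,0,0],
    [0,0,0],
    [0,0,0],
  ],
)

```text
t: 3.65
tool_pos: [0.4421, -0.2097, 0.0302]
orientation: [0.986, -0.167, -0.001, -0.0]
wrist_force: [0.1, 0.3, -0.4]
finger_gap: 0.0654
```

```bash
python3 plan.py 442 -210.5 29 -19 1
```

```text
from [ 442.1 -209.7   30.2] dist [-0.1 -0.8 -1.2] rv [-0.     0.001 -0.004]
slide [[0.1, 0.8, 1.2]]
angular [[-0.0, 0.001, -0.004]]
```

>>> arm_command(
  slide=[
    [0,0.8,1.2],
    [0,0,0],
    [0,0,0],
    [0,0,0],
    [0,0,0],
    [0,0,0],
    [0,0,0],
  ],
  angular=[
    [0,0,0],
    [0,0,0],
    [0,0,0],
    [0,0,0],
    [0,0,0],
    [0,0,0],
    [0,0,0],
  ],
  claw=255,
)

```text
t: 4.53
tool_pos: [0.4428, -0.2111, 0.0299]
orientation: [0.986, -0.167, 0.001, 0.0]
wrist_force: [0.4, 0.7, 0.7]
finger_gap: 0.0297
```

>>> arm_command(
  slide=[
    [0,0,0],
    [0,0,0],
  ],
  angular=[
    [0,0,0],
    [0,0,0],
  ],
)

```text
t: 4.78
tool_pos: [0.4428, -0.2111, 0.0299]
orientation: [0.986, -0.167, 0.001, 0.0]
wrist_force: [1.1, 0.6, 0.2]
finger_gap: 0.0298
```

```bash
python3 - <<'E'
from model import *
s=cam("side");print(arm.get_state()['finger_gap'])
draw(s,[],(315,120,395,200),9,"r3.png")
E
```

```text
0.030118555341282032
```

View pics/r3.png

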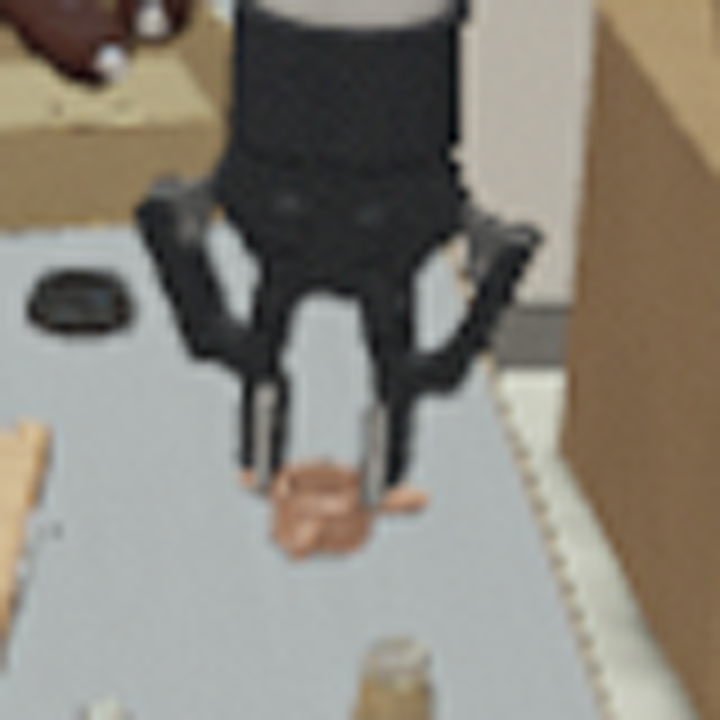

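>>> arm_command(
  slide=[
    [0,0,-5],
    [0,0,-15],
    [0,0,-30],
    [0,0,-40],
    [0,0,-10],
    [0,0,0],
  ],
  angular=[
    [0,0,0],
    [0,0,0],
    [0,0,0],
    [0,0,0],
    [0,0,0],
    [0,0,0],
  ],
)

```text
t: 5.58
tool_pos: [0.4416, -0.2106, 0.1351]
orientation: [0.986, -0.167, -0.0, 0.0]
wrist_force: [-0.2, -0.4, -1.7]
finger_gap: 0.0299
```

```bash
python3 - <<'E'
from model import *
s=cam("side");print(arm.get_state()['finger_gap'])
draw(s,[],(315,80,395,160),9,"r4.png")
E
python3 plan.py 589.5 199 130 -19 12
```

```text
0.02986081194108639
from [ 441.5 -210.5  134.7] dist [148.  409.5  -4.7] rv [-0.     0.001 -0.004]
slide [[0.4, -36.3, 0.4], [0.4, -36.3, 0.4], [0.4, -36.3, 0.4], [0.4, -36.3, 0.4], [0.4, -36.3, 0.4], [0.4, -36.3, 0.4], [0.4, -36.3, 0.4], [0.4, -36.3, 0.4], [0.4, -36.3, 0.4], [0.4, -36.2, 0.4], [0.4, -36.3, 0.4], [0.4, -36.2, 0.3]]
angular [[-0.0, 0.0, -0.0], [-0.0, 0.0, -0.0], [-0.0, 0.0, -0.0], [-0.0, 0.0, -0.0], [-0.0, 0.0, -0.0], [-0.0, 0.0, -0.0], [-0.0, 0.0, -0.0], [-0.0, 0.0, -0.0], [-0.0, 0.0, -0.0], [-0.0, 0.0, -0.0], [-0.0, 0.0, -0.0], [-0.0, 0.0, -0.0]]
```

View pics/r4.png

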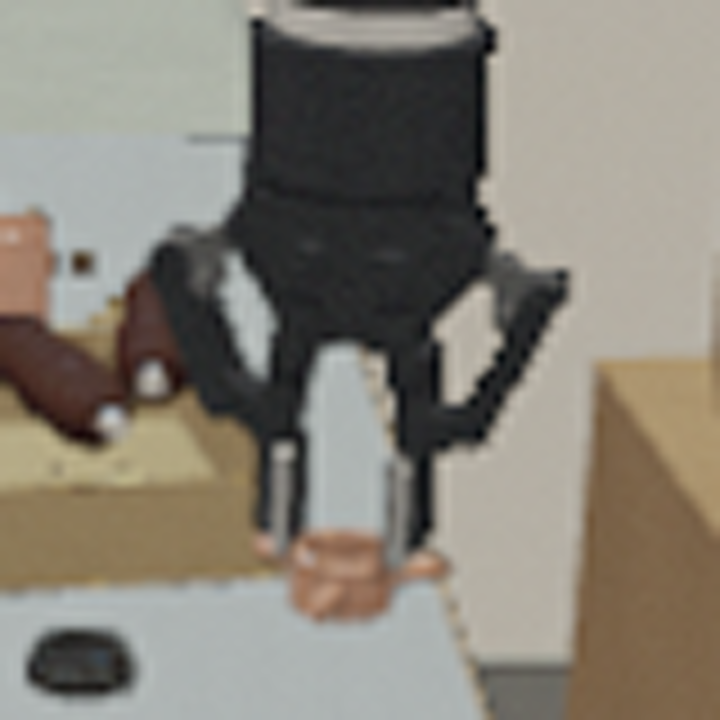

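>>> arm_command(
  slide=[
    [0,-30,0],
    [0,-40,0],
    [0,-40,0],
    [0,-40,0],
    [0,-40,0],
    [0,-40,0],
    [0,-40,0],
    [0,-40,0],
    [0,-40,0],
    [0,-40,0],
    [0,-22,0],
    [0,-8,0],
  ],
  angular=[
    [0,0,0],
    [0,0,0],
    [0,0,0],
    [0,0,0],
    [0,0,0],
    [0,0,0],
    [0,0,0],
    [0,0,0],
    [0,0,0],
    [0,0,0],
    [0,0,0],
    [0,0,0],
  ],
)

```text
t: 7.12
tool_pos: [0.5755, 0.1982, 0.1148]
orientation: [0.986, -0.169, -0.017, 0.002]
wrist_force: [-1.3, -0.3, -1.1]
finger_gap: 0.0296
```

>>> arm_command(
  slide=[
    [0,0,0],
    [0,0,0],
  ],
  angular=[
    [0,0,0],
    [0,0,0],
  ],
)

```text
t: 7.38
tool_pos: [0.5745, 0.1971, 0.113]
orientation: [0.985, -0.169, -0.018, 0.003]
wrist_force: [0.7, -1.3, -1.1]
finger_gap: 0.0299
```

```bash
python3 plan.py 589.5 199 110 -19 3;python3 - <<'E'
from model import *
c=cam("top");s=cam("side")
draw(c,gb,(225,120,325,200),8,"r5.png");draw(s,gb,(225,200,345,290),6,"r6.png")
E
```

```text
from [574.5 197.1 113. ] dist [15.   1.9 -3. ] rv [ 0.011  0.035 -0.008]
slide [[4.5, -2.3, 0.8], [4.6, -2.2, 0.9], [4.5, -2.2, 1.0]]
angular [[0.004, 0.012, -0.003], [0.004, 0.012, -0.003], [0.004, 0.012, -0.003]]
```

View pics/r6.png

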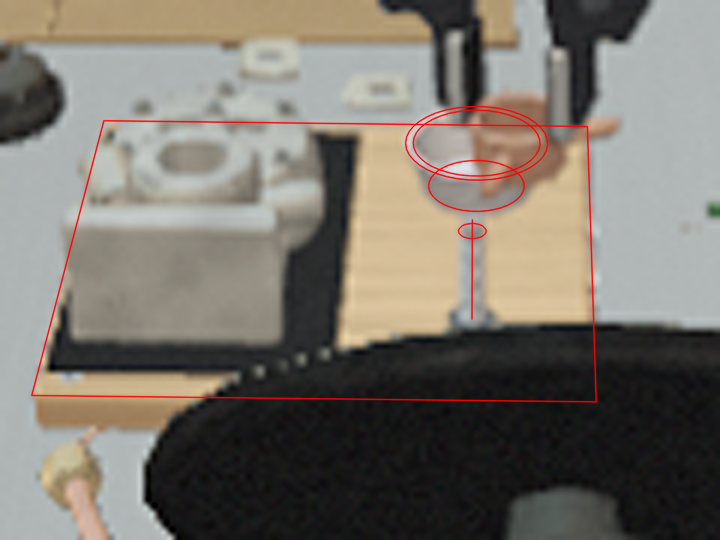

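View pics/r5.png

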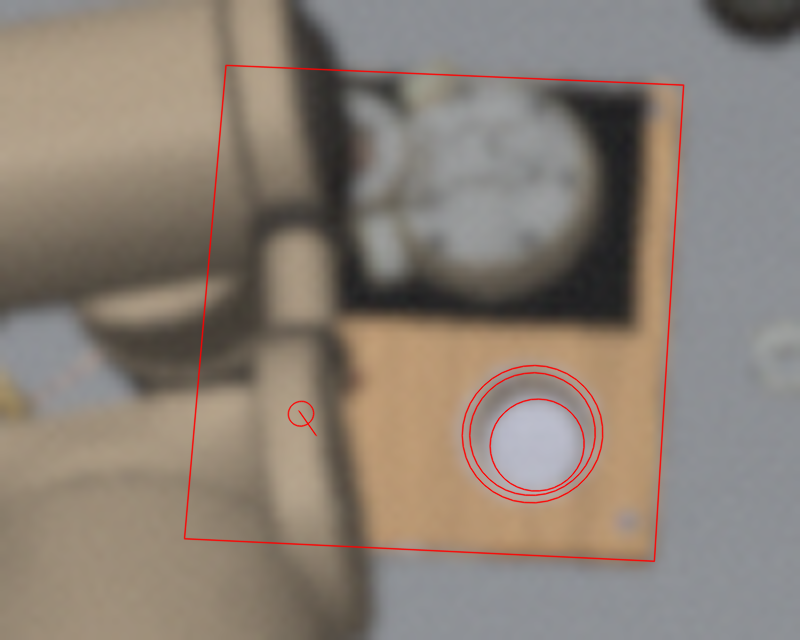

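>>> arm_command(
  slide=[
    [4.5,-2.3,0],
    [4.5,-2.2,0],
    [4.5,-2.2,0],
    [0,0,0],
    [0,0,0],
  ],
  angular=[
    [0.004,0.012,-0.003],
    [0.004,0.012,-0.003],
    [0.003,0.011,-0.002],
    [0,0,0],
    [0,0,0],
  ],
)

```text
t: 8.1
tool_pos: [0.5911, 0.1978, 0.1138]
orientation: [0.986, -0.166, 0.002, -0.001]
wrist_force: [-0.7, 0.5, -0.9]
finger_gap: 0.0298
```

```bash
python3 plan.py 589.5 199 110 -19 1
```

```text
from [591.1 197.8 113.8] dist [-1.6  1.2 -3.8] rv [-0.002 -0.004 -0.001]
slide [[-1.9, -0.6, 3.7]]
angular [[-0.002, -0.004, -0.001]]
```

>>> arm_command(
  slide=[
    [-1.9,-0.6,6],
    [0,0,8],
    [0,0,3],
    [0,0,0],
  ],
  angular=[
    [-0.002,-0.004,0],
    [0,0,0],
    [0,0,0],
    [0,0,0],
  ],
)

```text
t: 8.6
tool_pos: [0.5888, 0.1991, 0.0949]
orientation: [0.986, -0.166, -0.001, 0.0]
wrist_force: [-0.2, -0.2, -1.5]
finger_gap: 0.0296
```

```bash
python3 plan.py 589.5 199 48 -19 6;python3 - <<'E'
from model import *
s=cam("side")
draw(s,gb,(265,200,335,280),9,"r7.png")
E
```

```text
from [588.8 199.1  94.9] dist [  0.7  -0.1 -46.9] rv [ 0.001  0.001 -0.001]
slide [[0.1, -0.0, 7.8], [0.1, -0.0, 7.8], [0.1, -0.0, 7.8], [0.1, -0.1, 7.8], [0.2, -0.0, 7.8], [0.1, -0.1, 7.9]]
angular [[0.0, 0.0, -0.0], [0.0, 0.0, -0.0], [0.0, 0.0, -0.0], [0.0, 0.0, -0.0], [0.0, 0.0, -0.0], [0.0, 0.0, -0.0]]
```

View pics/r7.png

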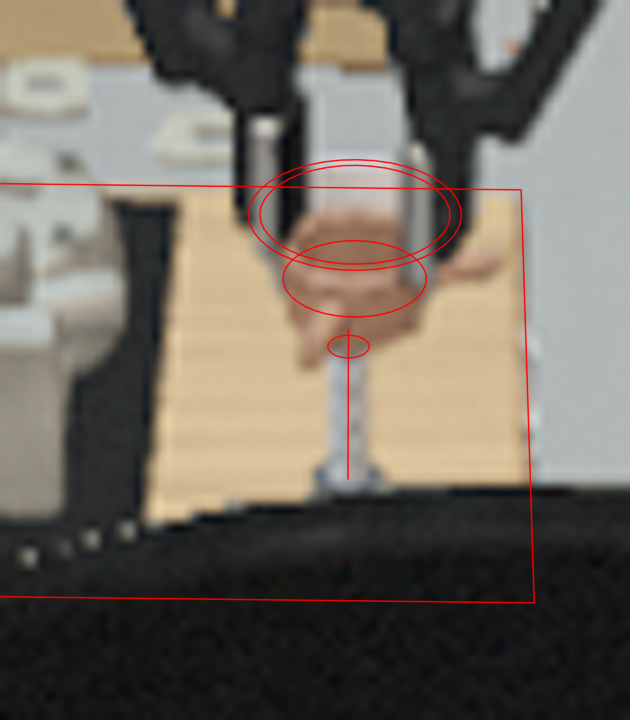

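>>> arm_command(
  slide=[
    [0.5,0,8],
    [0.5,0,8],
    [0,0,8],
    [0,0,8],
    [0,0,5],
    [0,0,0],
  ],
  angular=[
    [0,0,0],
    [0,0,0],
    [0,0,0],
    [0,0,0],
    [0,0,0],
    [0,0,0],
  ],
)

```text
t: 9.4
tool_pos: [0.5897, 0.1986, 0.055]
orientation: [0.986, -0.166, -0.001, 0.001]
wrist_force: [-0.2, -0.7, -1.0]
finger_gap: 0.0293
```

>>> arm_command(
  slide=[
    [0,0,3],
    [0,0,3],
    [0,0,1],
    [0,0,0],
  ],
  angular=[
    [0,0,0],
    [0,0,0],
    [0,0,0],
    [0,0,0],
  ],
)

```text
t: 9.9
tool_pos: [0.5902, 0.1987, 0.0483]
orientation: [0.986, -0.166, -0.0, 0.0]
wrist_force: [0.8, 0.3, -0.5]
finger_gap: 0.0298
```

Open partly, then rise.

>>> arm_command(
  slide=[
    [0,0,0],
    [0,0,0],
    [0,0,0],
    [0,0,0],
    [0,0,-10],
    [0,0,-30],
    [0,0,-40],
    [0,0,-20],
    [0,0,0],
    [0,0,0],
  ],
  angular=[
    [0,0,0],
    [0,0,0],
    [0,0,0],
    [0,0,0],
    [0,0,0],
    [0,0,0],
    [0,0,0],
    [0,0,0],
    [0,0,0],
    [0,0,0],
  ],
  claw=80,
)

```text
t: 11.15
tool_pos: [0.5905, 0.1988, 0.154]
orientation: [0.986, -0.166, 0.001, -0.0]
wrist_force: [-0.2, -0.7, 0.7]
finger_gap: 0.0587
```

```bash
python3 plan.py 514.5 -395.5 145 0 12;python3 - <<'E'
from model import *
s=cam("side")
draw(s,gb,(265,200,335,280),9,"r8.png")
E
```

```text
from [590.5 198.8 154. ] dist [ -76.  -594.3   -9. ] rv [-0.    -0.002 -0.333]
slide [[10.2, 48.9, 0.7], [8.8, 49.1, 0.7], [7.4, 49.4, 0.7], [6.1, 49.6, 0.7], [4.7, 49.7, 0.8], [3.3, 49.8, 0.7], [1.9, 49.9, 0.8], [0.5, 49.9, 0.7], [-0.9, 49.9, 0.8], [-2.3, 49.9, 0.7], [-3.8, 49.8, 0.8], [-5.1, 49.7, 0.7]]
angular [[-0.0, -0.0, -0.028], [-0.0, -0.0, -0.028], [-0.0, -0.0, -0.028], [-0.0, -0.0, -0.028], [-0.0, -0.0, -0.028], [-0.0, -0.0, -0.028], [-0.0, -0.0, -0.028], [-0.0, -0.0, -0.028], [-0.0, -0.0, -0.028], [-0.0, -0.0, -0.028], [-0.0, -0.0, -0.028], [-0.0, -0.0, -0.028]]
```

View pics/r8.png

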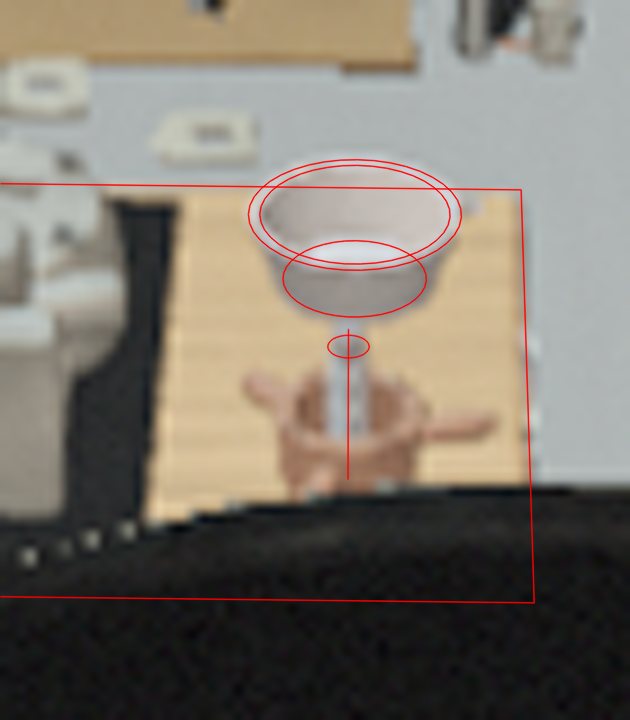

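>>> arm_command(
  slide=[
    [10,40,0],
    [9,49,0],
    [7.5,49.5,0],
    [6,49.5,0],
    [4.5,49.5,0],
    [3.5,50,0],
    [2,50,0],
    [0.5,50,0],
    [-1,50,0],
    [-2.5,50,0],
    [-4,50,0],
    [-5,30,0],
  ],
  angular=[
    [0,0,-0.028],
    [0,0,-0.028],
    [0,0,-0.028],
    [0,0,-0.028],
    [0,0,-0.028],
    [0,0,-0.028],
    [0,0,-0.028],
    [0,0,-0.028],
    [0,0,-0.028],
    [0,0,-0.028],
    [0,0,-0.028],
    [0,0,-0.028],
  ],
  claw=50,
)

```text
t: 12.7
tool_pos: [0.5139, -0.3819, 0.1383]
orientation: [1.0, 0.01, -0.009, -0.004]
wrist_force: [-0.4, 0.1, -0.4]
finger_gap: 0.0685
```

```bash
python3 plan.py 514.5 -395.5 100 0 4
```

```text
from [ 513.9 -381.9  138.3] dist [  0.6 -13.6 -38.3] rv [-0.009  0.019  0.019]
slide [[0.3, 3.5, 9.5], [0.2, 3.5, 9.6], [0.2, 3.4, 9.5], [0.2, 3.4, 9.6]]
angular [[-0.002, 0.005, 0.005], [-0.002, 0.005, 0.005], [-0.002, 0.005, 0.005], [-0.002, 0.005, 0.005]]
```

>>> arm_command(
  slide=[
    [0.2,2,14],
    [0.2,2,19],
    [0.2,2,19],
    [0.2,2,10],
    [0,0,0],
    [0,0,0],
  ],
  angular=[
    [-0.002,0.005,0.005],
    [-0.002,0.005,0.005],
    [-0.002,0.005,0.005],
    [-0.002,0.005,0.005],
    [0,0,0],
    [0,0,0],
  ],
)

```text
t: 13.45
tool_pos: [0.512, -0.3858, 0.0674]
orientation: [1.0, -0.002, -0.002, -0.004]
wrist_force: [0.1, -0.1, 0.7]
finger_gap: 0.0684
```

```bash
python3 plan.py 514.5 -395.5 20 0 4;python3 - <<'E'
from model import *
s=cam("side")
draw(s,L[17:],(300,110,360,170),10,"r9.png")
E
```

```text
from [ 512.  -385.8   67.4] dist [  2.5  -9.7 -47.4] rv [-0.008  0.005 -0.004]
slide [[0.7, 2.5, 11.8], [0.7, 2.5, 11.8], [0.6, 2.5, 11.9], [0.7, 2.4, 11.8]]
angular [[-0.002, 0.001, -0.001], [-0.002, 0.001, -0.001], [-0.002, 0.001, -0.001], [-0.002, 0.001, -0.001]]
```

View pics/r9.png

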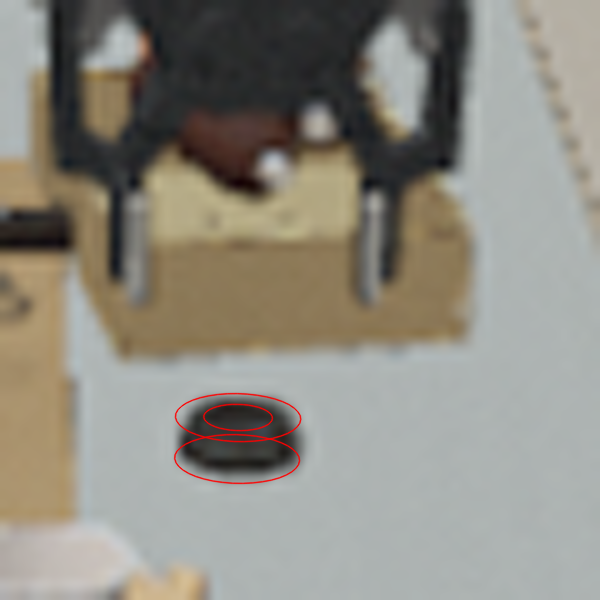

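>>> arm_command(
  slide=[
    [0.5,2.5,11.5],
    [0.5,2.5,11.5],
    [0.5,2.5,11.5],
    [0.5,2.5,8],
    [0,0,2],
    [0,0,0],
    [0,0,0],
  ],
  angular=[
    [-0.002,0.001,-0.001],
    [-0.002,0.001,-0.001],
    [-0.002,0.001,-0.001],
    [-0.002,0.001,-0.001],
    [0,0,0],
    [0,0,0],
    [0,0,0],
  ],
)

```text
t: 14.38
tool_pos: [0.5144, -0.3967, 0.0205]
orientation: [1.0, -0.0, 0.0, 0.001]
wrist_force: [0.0, 0.7, 0.9]
finger_gap: 0.0685
```

```bash
python3 plan.py 514 -396 18.5 0 1
```

```text
from [ 514.4 -396.7   20.5] dist [-0.4  0.7 -2. ] rv [ 0.001 -0.001 -0.   ]
slide [[-0.4, -0.7, 2.0]]
angular [[0.001, -0.001, -0.0]]
```

>>> arm_command(
  slide=[
    [0,0,2],
    [0,0,0],
    [0,0,0],
    [0,0,0],
    [0,0,0],
    [0,0,0],
    [0,0,0],
  ],
  angular=[
    [0,0,0],
    [0,0,0],
    [0,0,0],
    [0,0,0],
    [0,0,0],
    [0,0,0],
    [0,0,0],
  ],
  claw=255,
)

```text
t: 15.25
tool_pos: [0.5151, -0.3971, 0.0196]
orientation: [1.0, -0.0, 0.001, 0.001]
wrist_force: [-0.4, -0.7, 0.1]
finger_gap: 0.0376
```

>>> arm_command(
  slide=[
    [0,0,-5],
    [0,0,-15],
    [0,0,-35],
    [0,0,-45],
    [0,0,-25],
    [0,0,0],
    [0,0,0],
  ],
  angular=[
    [0,0,0],
    [0,0,0],
    [0,0,0],
    [0,0,0],
    [0,0,0],
    [0,0,0],
    [0,0,0],
  ],
)

```text
t: 16.12
tool_pos: [0.5143, -0.3964, 0.1517]
orientation: [1.0, -0.0, 0.001, 0.002]
wrist_force: [0.1, 0.3, -1.7]
finger_gap: 0.0377
```

```bash
python3 plan.py 590 199 150 0 12;python3 - <<'E'
from model import *
s=cam("side")
draw(s,[],(300,60,380,130),9,"r10.png")
E
```

```text
from [ 514.3 -396.4  151.7] dist [ 75.7 595.4  -1.7] rv [ 0.003 -0.003 -0.   ]
slide [[6.3, -49.6, 0.0], [6.3, -49.6, 0.0], [6.3, -49.6, 0.0], [6.3, -49.6, 0.0], [6.3, -49.6, 0.0], [6.3, -49.6, 0.0], [6.3, -49.6, 0.0], [6.3, -49.7, 0.0], [6.3, -49.6, 0.0], [6.3, -49.7, 0.0], [6.3, -49.6, 0.0], [6.3, -49.7, 0.0]]
angular [[0.0, -0.0, -0.0], [0.0, -0.0, -0.0], [0.0, -0.0, -0.0], [0.0, -0.0, -0.0], [0.0, -0.0, -0.0], [0.0, -0.0, -0.0], [0.0, -0.0, -0.0], [0.0, -0.0, -0.0], [0.0, -0.0, -0.0], [0.0, -0.0, -0.0], [0.0, -0.0, -0.0], [0.0, -0.0, -0.0]]
```

View pics/r10.png

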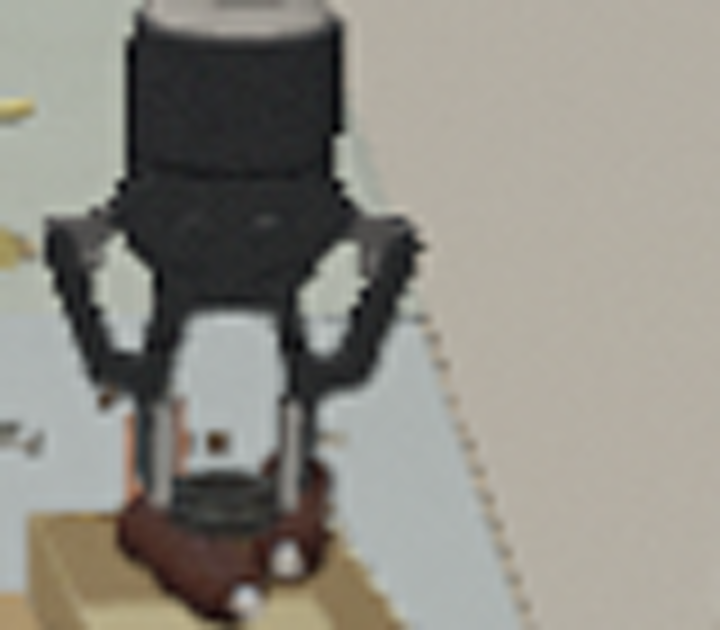

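>>> arm_command(
  slide=[
    [4,-40,0],
    [6,-49,0],
    [6,-49,0],
    [6,-49,0],
    [6,-49,0],
    [6,-49,0],
    [6,-49,0],
    [6,-49,0],
    [7,-49,0],
    [7,-49,0],
    [7,-49,0],
    [7,-30,0],
  ],
  angular=[
    [0,0,0],
    [0,0,0],
    [0,0,0],
    [0,0,0],
    [0,0,0],
    [0,0,0],
    [0,0,0],
    [0,0,0],
    [0,0,0],
    [0,0,0],
    [0,0,0],
    [0,0,0],
  ],
)

```text
t: 17.68
tool_pos: [0.584, 0.1799, 0.1344]
orientation: [1.0, -0.003, -0.012, -0.002]
wrist_force: [0.1, -0.6, -0.4]
finger_gap: 0.0375
```

```bash
python3 plan.py 590 199 120 0 4
```

```text
from [584.  179.9 134.4] dist [  6.   19.1 -14.4] rv [-0.004  0.024 -0.006]
slide [[1.6, -4.8, 3.6], [1.5, -4.8, 3.6], [1.5, -4.8, 3.6], [1.6, -4.7, 3.5]]
angular [[-0.001, 0.006, -0.002], [-0.001, 0.006, -0.002], [-0.001, 0.006, -0.002], [-0.001, 0.006, -0.002]]
```

>>> arm_command(
  slide=[
    [1,-3.0,3],
    [1.5,-4.5,3.5],
    [1.5,-4.5,3.5],
    [1.5,-4,3.5],
    [0,0,0],
    [0,0,0],
  ],
  angular=[
    [-0.001,0.006,-0.002],
    [-0.001,0.006,-0.002],
    [-0.001,0.006,-0.002],
    [-0.001,0.006,-0.002],
    [0,0,0],
    [0,0,0],
  ],
)

```text
t: 18.42
tool_pos: [0.5879, 0.1954, 0.1164]
orientation: [1.0, 0.001, -0.002, 0.001]
wrist_force: [0.5, 0.1, -1.2]
finger_gap: 0.0375
```

```bash
python3 plan.py 590 199 88 0 4
```

```text
from [587.9 195.4 116.4] dist [  2.1   3.6 -28.4] rv [0.002 0.005 0.002]
slide [[0.6, -0.9, 7.1], [0.5, -0.9, 7.1], [0.5, -0.9, 7.1], [0.6, -0.9, 7.1]]
angular [[0.001, 0.001, 0.001], [0.001, 0.001, 0.001], [0.001, 0.001, 0.001], [0.001, 0.001, 0.001]]
```

>>> arm_command(
  slide=[
    [0.6,-1,7],
    [0.6,-1,7],
    [0.5,-0.8,7],
    [0.3,-0.5,5],
    [0,0,0],
    [0,0,0],
  ],
  angular=[
    [0.001,0.001,0.001],
    [0.001,0.001,0.001],
    [0,0.001,0],
    [0,0.001,0],
    [0,0,0],
    [0,0,0],
  ],
)

```text
t: 19.18
tool_pos: [0.59, 0.1985, 0.0884]
orientation: [1.0, -0.0, -0.0, 0.0]
wrist_force: [0.6, -0.3, -0.2]
finger_gap: 0.0374
```

```bash
python3 plan.py 590 199 58.5 0 4;python3 - <<'E'
from model import *
s=cam("side")
draw(s,[gb[1]],(265,200,335,280),9,"r11.png")
E
```

```text
from [590.  198.5  88.4] dist [ -0.    0.5 -29.9] rv [ 0.     0.    -0.001]
slide [[0.0, -0.1, 7.5], [0.0, -0.1, 7.5], [0.0, -0.2, 7.5], [0.0, -0.1, 7.4]]
angular [[0.0, 0.0, -0.0], [0.0, 0.0, -0.0], [0.0, 0.0, -0.0], [0.0, 0.0, -0.0]]
```

View pics/r11.png

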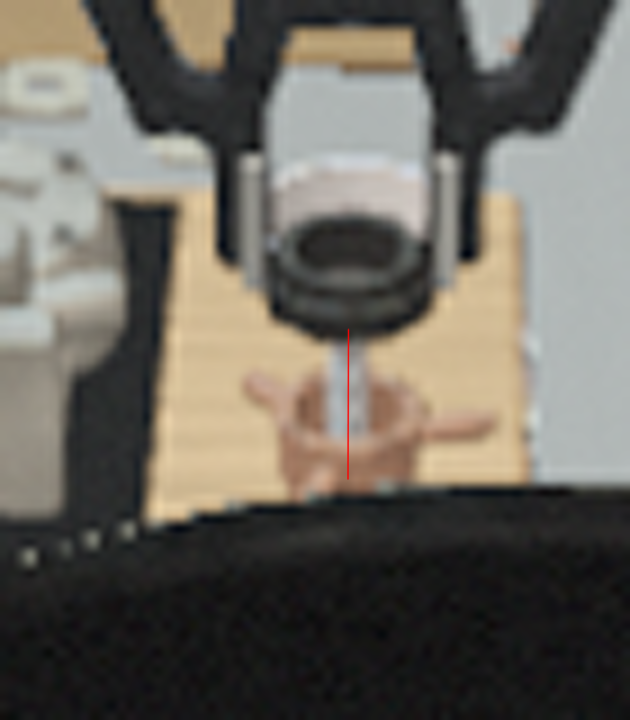

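>>> arm_command(
  slide=[
    [0,0,7],
    [0,0,7],
    [0,0,7],
    [0,0,5],
    [0,0,2.5],
    [0,0,0],
  ],
  angular=[
    [0,0,0],
    [0,0,0],
    [0,0,0],
    [0,0,0],
    [0,0,0],
    [0,0,0],
  ],
)

```text
t: 19.98
tool_pos: [0.5899, 0.1985, 0.0579]
orientation: [1.0, -0.0, -0.0, 0.0]
wrist_force: [-0.9, -0.4, -1.0]
finger_gap: 0.0374
```

>>> arm_command(
  slide=[
    [0,0,0],
    [0,0,0],
    [0,0,0],
    [0,0,0],
    [0,0,-10],
    [0,0,-30],
    [0,0,-40],
    [0,0,-20],
    [0,0,0],
    [0,0,0],
  ],
  angular=[
    [0,0,0],
    [0,0,0],
    [0,0,0],
    [0,0,0],
    [0,0,0],
    [0,0,0],
    [0,0,0],
    [0,0,0],
    [0,0,0],
    [0,0,0],
  ],
  claw=70,
)

```text
t: 21.22
tool_pos: [0.5904, 0.1986, 0.164]
orientation: [1.0, -0.0, 0.001, -0.0]
wrist_force: [-0.4, -0.3, -1.6]
finger_gap: 0.062
```

```bash
python3 plan.py 444.2 200 120 0 6;python3 - <<'E'
from model import *
s=cam("side")
draw(s,[gb[1]],(265,200,335,280),9,"r12.png")
draw(s,L,(325,200,395,280),9,"r13.png")
E
```

```text
from [590.4 198.6 164. ] dist [-146.2    1.4  -44. ] rv [-0.    -0.003 -0.001]
slide [[-24.4, -0.2, 7.3], [-24.4, -0.2, 7.3], [-24.4, -0.2, 7.3], [-24.4, -0.2, 7.3], [-24.4, -0.3, 7.2], [-24.3, -0.2, 7.3]]
angular [[-0.0, -0.0, -0.0], [-0.0, -0.0, -0.0], [-0.0, -0.0, -0.0], [-0.0, -0.0, -0.0], [-0.0, -0.0, -0.0], [-0.0, -0.0, -0.0]]
```

View pics/r12.png

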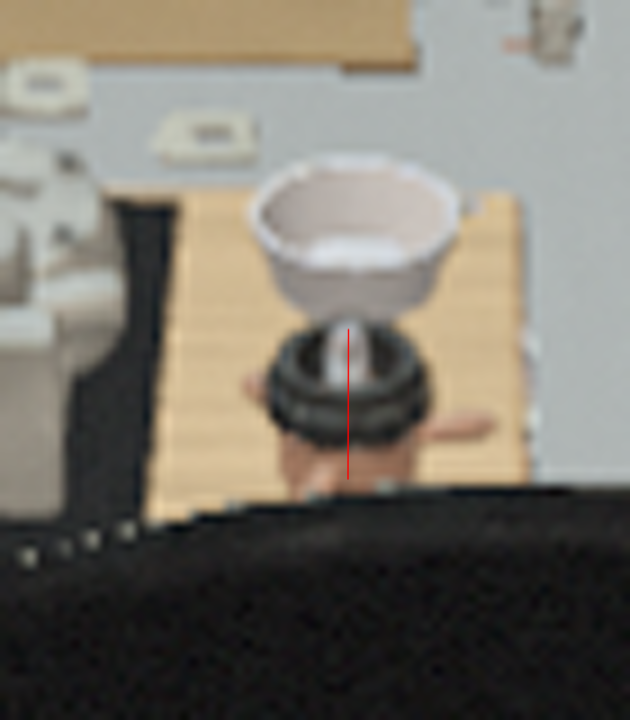

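View pics/r13.png

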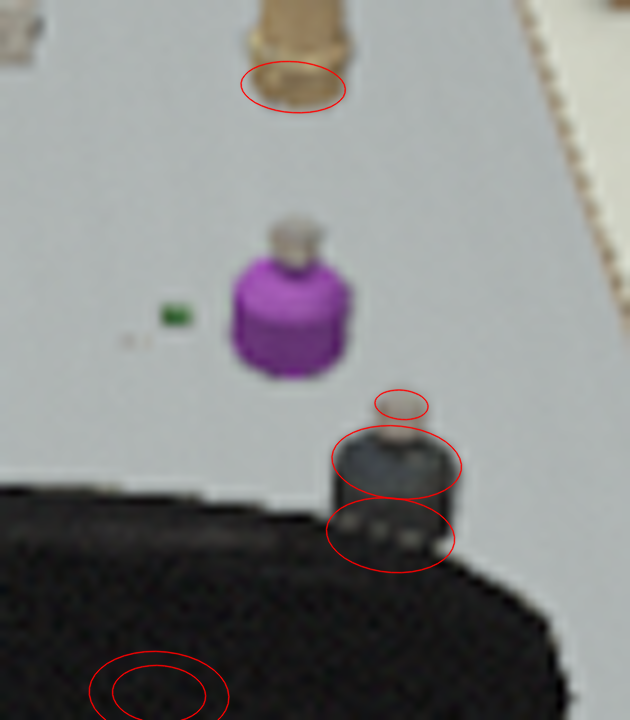

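>>> arm_command(
  slide=[
    [-20,0,5],
    [-28,0,8],
    [-28,0,8],
    [-28,0,8],
    [-24,0,8],
    [-10,0,8],
    [0,0,0],
    [0,0,0],
  ],
  angular=[
    [0,0,0],
    [0,0,0],
    [0,0,0],
    [0,0,0],
    [0,0,0],
    [0,0,0],
    [0,0,0],
    [0,0,0],
  ],
)

```text
t: 22.28
tool_pos: [0.4464, 0.1975, 0.1107]
orientation: [1.0, -0.001, -0.004, 0.001]
wrist_force: [0.8, 0.3, 0.2]
finger_gap: 0.0621
```

```bash
python3 plan.py 444.2 200 43 0 6
```

```text
from [446.4 197.5 110.7] dist [ -2.2   2.5 -67.7] rv [ 0.002  0.008 -0.001]
slide [[-0.3, -0.4, 11.3], [-0.3, -0.4, 11.3], [-0.3, -0.5, 11.3], [-0.3, -0.4, 11.3], [-0.3, -0.5, 11.3], [-0.3, -0.4, 11.2]]
angular [[0.0, 0.001, -0.0], [0.0, 0.001, -0.0], [0.0, 0.001, -0.0], [0.0, 0.001, -0.0], [0.0, 0.001, -0.0], [0.0, 0.001, -0.0]]
```

>>> arm_command(
  slide=[
    [-0.3,-0.4,11],
    [-0.3,-0.4,11],
    [-0.3,-0.4,11],
    [-0.3,-0.4,11],
    [-0.3,-0.4,11],
    [-0.3,-0.4,7],
    [0,0,2],
    [0,0,0],
    [0,0,0],
  ],
  angular=[
    [0,0.001,0],
    [0,0.001,0],
    [0,0.001,0],
    [0,0.001,0],
    [0,0.001,0],
    [0,0.001,0],
    [0,0,0],
    [0,0,0],
    [0,0,0],
  ],
)

```text
t: 23.4
tool_pos: [0.4459, 0.1999, 0.0419]
orientation: [1.0, -0.001, -0.0, 0.001]
wrist_force: [0.8, 0.4, -0.2]
finger_gap: 0.062
```

```bash
python3 plan.py 444.2 200 42 0 1;python3 - <<'E'
from model import *
s=cam("side")
draw(s,[],(325,190,395,270),9,"r14.png")
E
```

```text
from [445.9 199.9  41.9] dist [-1.7  0.1  0.1] rv [ 0.002  0.001 -0.002]
slide [[-1.7, -0.1, -0.1]]
angular [[0.002, 0.001, -0.002]]
```

View pics/r14.png

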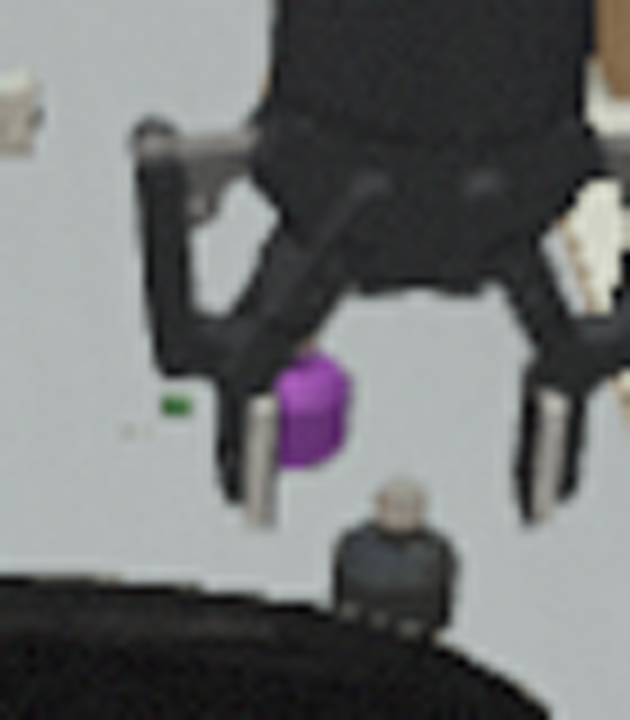

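Jaws are symmetric about the black knob's neck (400,505); close.

>>> arm_command(
  slide=[
    [-1.2,0,0],
    [0,0,0],
    [0,0,0],
    [0,0,0],
    [0,0,0],
    [0,0,0],
    [0,0,0],
    [0,0,0],
    [0,0,0],
  ],
  angular=[
    [0,0,0],
    [0,0,0],
    [0,0,0],
    [0,0,0],
    [0,0,0],
    [0,0,0],
    [0,0,0],
    [0,0,0],
    [0,0,0],
  ],
  claw=255,
)

```text
t: 24.58
tool_pos: [0.4451, 0.2001, 0.0427]
orientation: [1.0, -0.001, 0.001, 0.001]
wrist_force: [0.0, -0.3, 0.5]
finger_gap: 0.0099
```

>>> arm_command(
  slide=[
    [0,0,-5],
    [0,0,-15],
    [0,0,-30],
    [0,0,-35],
    [0,0,-15],
    [0,0,0],
    [0,0,0],
  ],
  angular=[
    [0,0,0],
    [0,0,0],
    [0,0,0],
    [0,0,0],
    [0,0,0],
    [0,0,0],
    [0,0,0],
  ],
)

```text
t: 25.45
tool_pos: [0.444, 0.1999, 0.1457]
orientation: [1.0, -0.001, -0.001, 0.001]
wrist_force: [0.1, 0.7, -0.3]
finger_gap: 0.01
```

```bash
python3 plan.py 583 -222.5 140 0 11;python3 - <<'E'
from model import *
s=cam("side")
draw(s,[],(325,150,395,230),9,"r15.png")
c=cam("top")
draw(c,vb,(350,130,420,200),11,"r16.png")
draw(s,vb,(240,155,325,200),9,"r17.png")
E
```

```text
from [444.  199.9 145.7] dist [ 139.  -422.4   -5.7] rv [ 0.002  0.001 -0.002]
slide [[12.7, 38.4, 0.6], [12.7, 38.4, 0.6], [12.7, 38.4, 0.6], [12.7, 38.4, 0.6], [12.7, 38.4, 0.6], [12.7, 38.3, 0.6], [12.8, 38.4, 0.6], [12.7, 38.3, 0.6], [12.8, 38.4, 0.6], [12.7, 38.3, 0.6], [12.8, 38.4, 0.5]]
angular [[0.0, 0.0, -0.0], [0.0, 0.0, -0.0], [0.0, 0.0, -0.0], [0.0, 0.0, -0.0], [0.0, 0.0, -0.0], [0.0, 0.0, -0.0], [0.0, 0.0, -0.0], [0.0, 0.0, -0.0], [0.0, 0.0, -0.0], [0.0, 0.0, -0.0], [0.0, 0.0, -0.0]]
```

View pics/r15.png

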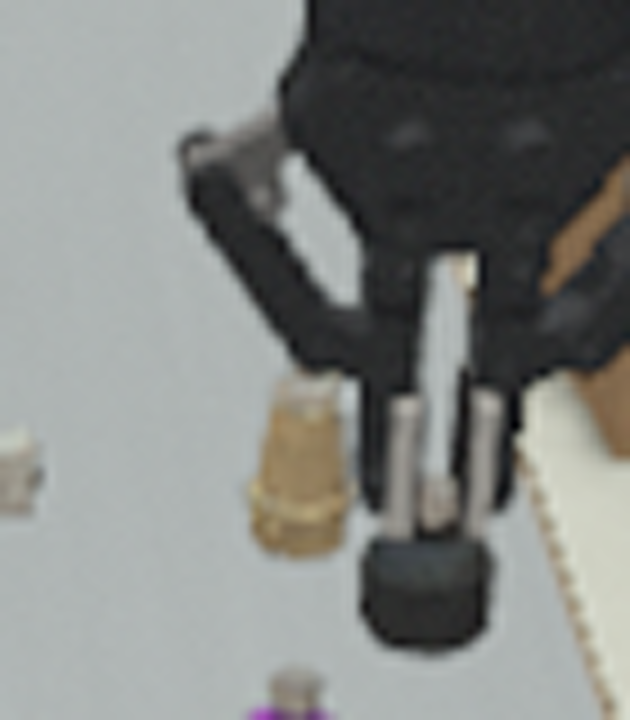

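View pics/r16.png

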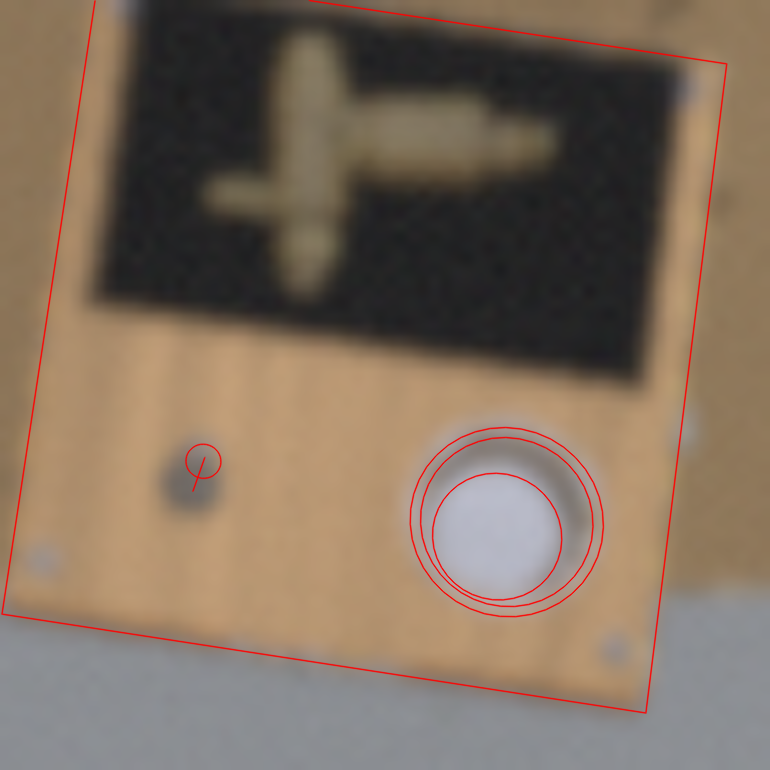

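View pics/r17.png

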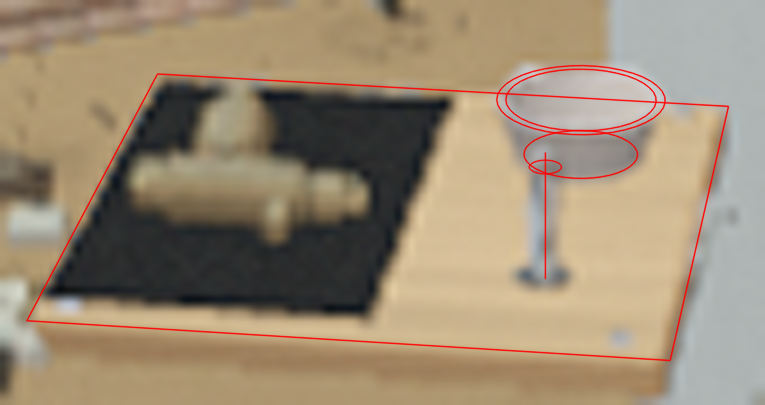

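>>> arm_command(
  slide=[
    [8,30,0],
    [13,40,0],
    [13,40,0],
    [13,40,0],
    [13,40,0],
    [13,40,0],
    [13,40,0],
    [13,40,0],
    [13,40,0],
    [13,40,0],
    [8,20,0],
    [2,5,0],
  ],
  angular=[
    [0,0,0],
    [0,0,0],
    [0,0,0],
    [0,0,0],
    [0,0,0],
    [0,0,0],
    [0,0,0],
    [0,0,0],
    [0,0,0],
    [0,0,0],
    [0,0,0],
    [0,0,0],
  ],
)

```text
t: 27.05
tool_pos: [0.5779, -0.2274, 0.1326]
orientation: [1.0, -0.0, -0.01, -0.001]
wrist_force: [0.4, -0.8, -0.6]
finger_gap: 0.0102
```

```bash
python3 plan.py 583 -222 100 0 4
```

```text
from [ 577.9 -227.4  132.6] dist [  5.1   5.4 -32.6] rv [-0.003  0.021 -0.   ]
slide [[1.4, -1.3, 8.1], [1.4, -1.4, 8.2], [1.4, -1.4, 8.1], [1.3, -1.3, 8.2]]
angular [[-0.001, 0.005, -0.0], [-0.001, 0.005, -0.0], [-0.001, 0.005, -0.0], [-0.001, 0.005, -0.0]]
```

>>> arm_command(
  slide=[
    [1.4,-1.3,8],
    [1.4,-1.4,8],
    [1.4,-1.4,8],
    [1.3,-1.3,4],
    [0,0,0],
    [0,0,0],
  ],
  angular=[
    [0,0.005,0],
    [0,0.005,0],
    [0,0.005,0],
    [0,0.005,0],
    [0,0,0],
    [0,0,0],
  ],
)

```text
t: 27.8
tool_pos: [0.5822, -0.2176, 0.1013]
orientation: [1.0, 0.001, -0.001, -0.003]
wrist_force: [0.7, 0.5, -1.6]
finger_gap: 0.0104
```

```bash
python3 plan.py 583 -222 63.5 0 5;python3 - <<'E'
from model import *
s=cam("side")
draw(s,[],(270,135,340,205),9,"r18.png")
c=cam("top")
draw(c,vb,(350,130,420,200),11,"r19.png")
E
```

```text
from [ 582.2 -217.6  101.3] dist [  0.8  -4.4 -37.8] rv [-0.005  0.003  0.003]
slide [[0.2, 0.9, 7.6], [0.2, 0.9, 7.5], [0.2, 0.9, 7.6], [0.1, 0.9, 7.5], [0.2, 0.9, 7.6]]
angular [[-0.001, 0.001, 0.001], [-0.001, 0.001, 0.001], [-0.001, 0.001, 0.001], [-0.001, 0.001, 0.001], [-0.001, 0.001, 0.001]]
```

View pics/r18.png

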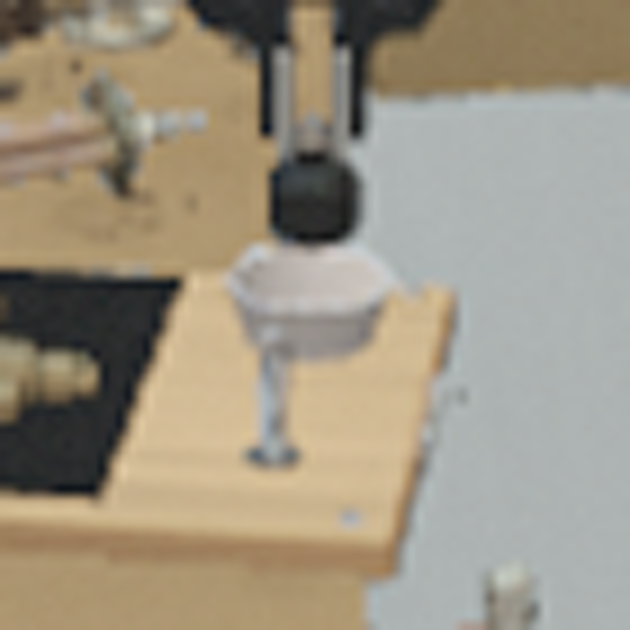

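>>> arm_command(
  slide=[
    [0.2,1.5,3],
    [0.2,1.5,6],
    [0.2,1,8],
    [0,0.4,8],
    [0,0,6],
    [0,0,3],
    [0,0,0],
  ],
  angular=[
    [-0.001,0.001,0.001],
    [-0.001,0.001,0.001],
    [-0.001,0.001,0.001],
    [-0.001,0,0],
    [0,0,0],
    [0,0,0],
    [0,0,0],
  ],
)

```text
t: 28.78
tool_pos: [0.5826, -0.2226, 0.0645]
orientation: [1.0, -0.001, -0.0, -0.0]
wrist_force: [-0.8, 0.8, -1.2]
finger_gap: 0.0096
```

>>> arm_command(
  slide=[
    [0,0,1],
    [0,0,0.5],
    [0,0,0],
  ],
  angular=[
    [0,0,0],
    [0,0,0],
    [0,0,0],
  ],
)

```text
t: 29.15
tool_pos: [0.5829, -0.2227, 0.0635]
orientation: [1.0, -0.001, 0.001, -0.0]
wrist_force: [0.1, -0.1, 0.3]
finger_gap: 0.0097
```

>>> arm_command(
  slide=[
    [0,0,0],
    [0,0,0],
    [0,0,0],
    [0,0,0],
    [0,0,-10],
    [0,0,-30],
    [0,0,-40],
    [0,0,-20],
    [0,0,0],
    [0,0,0],
  ],
  angular=[
    [0,0,0],
    [0,0,0],
    [0,0,0],
    [0,0,0],
    [0,0,0],
    [0,0,0],
    [0,0,0],
    [0,0,0],
    [0,0,0],
    [0,0,0],
  ],
  claw=120,
)

```text
t: 30.4
tool_pos: [0.583, -0.2229, 0.1691]
orientation: [1.0, -0.0, 0.001, 0.0]
wrist_force: [-0.3, 0.5, -0.2]
finger_gap: 0.045
```

```bash
python3 plan.py 441.5 -28 110 0 8;python3 - <<'E'
from model import *
s=cam("side")
draw(s,[],(270,135,340,205),9,"r20.png")
E
```

```text
from [ 583.  -222.9  169.1] dist [-141.5  194.9  -59.1] rv [ 0.    -0.003 -0.001]
slide [[-17.7, -24.3, 7.3], [-17.7, -24.3, 7.3], [-17.7, -24.4, 7.3], [-17.7, -24.3, 7.3], [-17.8, -24.4, 7.4], [-17.7, -24.3, 7.3], [-17.8, -24.4, 7.4], [-17.7, -24.3, 7.3]]
angular [[0.0, -0.0, -0.0], [0.0, -0.0, -0.0], [0.0, -0.0, -0.0], [0.0, -0.0, -0.0], [0.0, -0.0, -0.0], [0.0, -0.0, -0.0], [0.0, -0.0, -0.0], [0.0, -0.0, -0.0]]
```

View pics/r20.png

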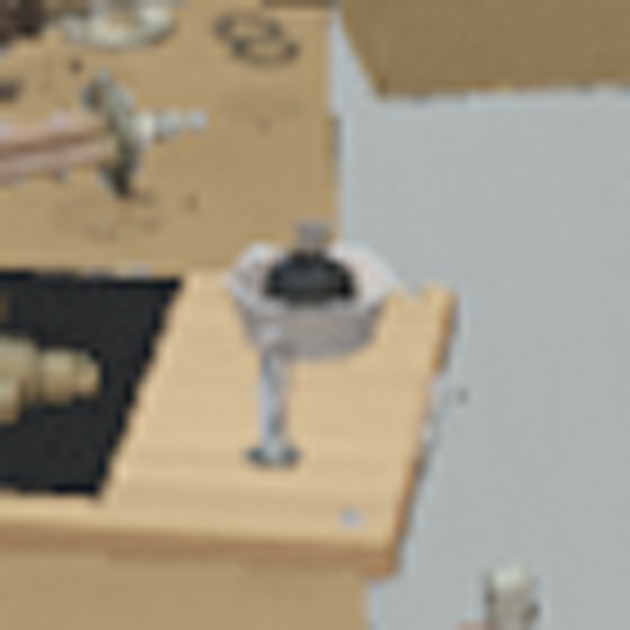

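>>> arm_command(
  slide=[
    [-12,-18,4],
    [-20,-27,8],
    [-20,-27,8],
    [-20,-27,8],
    [-20,-27,8],
    [-20,-27,8],
    [-16,-22,8],
    [-5,-7,4],
    [0,0,0],
    [0,0,0],
  ],
  angular=[
    [0,0,0],
    [0,0,0],
    [0,0,0],
    [0,0,0],
    [0,0,0],
    [0,0,0],
    [0,0,0],
    [0,0,0],
    [0,0,0],
    [0,0,0],
  ],
)

```text
t: 31.7
tool_pos: [0.4427, -0.0353, 0.1034]
orientation: [1.0, -0.001, -0.005, -0.002]
wrist_force: [-0.2, 0.5, -0.1]
finger_gap: 0.0456
```

```bash
python3 plan.py 441.5 -28 80 0 3;python3 - <<'E'
from model import *
s=cam("side")
draw(s,L[-2:],(320,120,400,215),7,"r21.png")
E
```

```text
from [442.7 -35.3 103.4] dist [ -1.2   7.3 -23.4] rv [-0.004  0.011 -0.002]
slide [[-0.3, -2.4, 7.8], [-0.4, -2.4, 7.8], [-0.3, -2.4, 7.8]]
angular [[-0.001, 0.004, -0.001], [-0.001, 0.004, -0.001], [-0.001, 0.004, -0.001]]
```

View pics/r21.png

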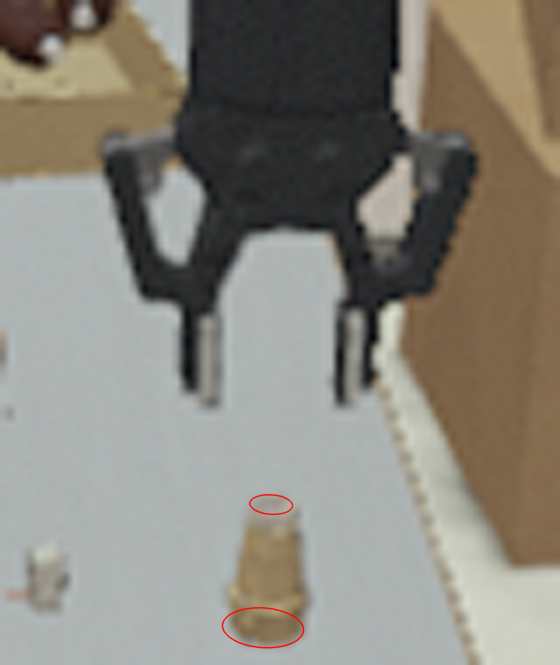

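>>> arm_command(
  slide=[
    [-0.3,-2.4,7],
    [-0.3,-2.4,8],
    [-0.3,-2,8],
    [0,-0.5,4],
    [0,0,0],
    [0,0,0],
  ],
  angular=[
    [-0.001,0.004,-0.001],
    [-0.001,0.004,-0.001],
    [-0.001,0.003,-0.001],
    [0,0,0],
    [0,0,0],
    [0,0,0],
  ],
)

```text
t: 32.5
tool_pos: [0.4424, -0.0286, 0.0743]
orientation: [1.0, -0.0, 0.001, -0.0]
wrist_force: [0.5, -0.1, 0.0]
finger_gap: 0.045
```

```bash
python3 plan.py 441.5 -28 44 0 4
```

```text
from [442.4 -28.6  74.3] dist [ -0.9   0.6 -30.3] rv [-0.001 -0.002 -0.001]
slide [[-0.2, -0.1, 7.6], [-0.3, -0.1, 7.6], [-0.2, -0.2, 7.5], [-0.3, -0.1, 7.6]]
angular [[-0.0, -0.0, -0.0], [-0.0, -0.0, -0.0], [-0.0, -0.0, -0.0], [-0.0, -0.0, -0.0]]
```

>>> arm_command(
  slide=[
    [-0.2,-0.1,7],
    [-0.2,-0.1,7],
    [-0.2,-0.1,7],
    [-0.2,0,5],
    [0,0,2],
    [0,0,0],
  ],
  angular=[
    [0,0,0],
    [0,0,0],
    [0,0,0],
    [0,0,0],
    [0,0,0],
    [0,0,0],
  ],
)

```text
t: 33.25
tool_pos: [0.4417, -0.0283, 0.0443]
orientation: [1.0, -0.001, 0.001, -0.0]
wrist_force: [0.5, -0.0, 0.6]
finger_gap: 0.0449
```

```bash
python3 plan.py 441.5 -28 44 0 4;python3 - <<'E'
from model import *
s=cam("side")
draw(s,[],(320,140,400,215),7,"r22.png")
E
```

```text
from [441.7 -28.3  44.3] dist [-0.2  0.3 -0.3] rv [-0.001 -0.002 -0.001]
slide [[-0.1, -0.1, 0.1], [-0.0, -0.1, 0.1], [-0.1, -0.1, 0.1], [-0.0, -0.0, 0.0]]
angular [[-0.0, -0.0, -0.0], [-0.0, -0.0, -0.0], [-0.0, -0.0, -0.0], [-0.0, -0.0, -0.0]]
```

View pics/r22.png

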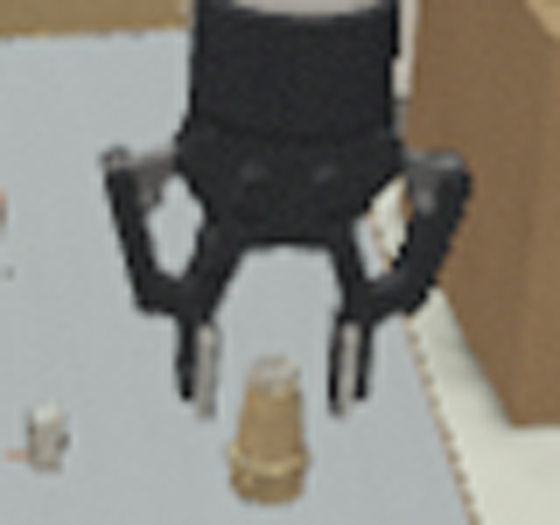

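>>> arm_command(
  slide=[
    [0,0,0],
    [0,0,0],
    [0,0,0],
    [0,0,0],
    [0,0,0],
    [0,0,0],
    [0,0,0],
  ],
  angular=[
    [0,0,0],
    [0,0,0],
    [0,0,0],
    [0,0,0],
    [0,0,0],
    [0,0,0],
    [0,0,0],
  ],
  claw=255,
)

```text
t: 34.17
tool_pos: [0.4419, -0.0284, 0.045]
orientation: [1.0, -0.0, 0.001, -0.0]
wrist_force: [-0.7, 0.1, 0.0]
finger_gap: 0.0203
```

>>> arm_command(
  slide=[
    [0,0,-5],
    [0,0,-15],
    [0,0,-30],
    [0,0,-40],
    [0,0,-15],
    [0,0,0],
    [0,0,0],
  ],
  angular=[
    [0,0,0],
    [0,0,0],
    [0,0,0],
    [0,0,0],
    [0,0,0],
    [0,0,0],
    [0,0,0],
  ],
)

```text
t: 35.05
tool_pos: [0.4407, -0.0282, 0.1529]
orientation: [1.0, -0.0, 0.0, -0.0]
wrist_force: [0.1, 0.4, -2.0]
finger_gap: 0.02
```

```bash
python3 plan.py 586.7 110 150 0 7;python3 - <<'E'
from model import *
s=cam("side")
draw(s,[],(320,100,400,195),7,"r23.png")
E
```

```text
from [440.7 -28.2 152.9] dist [146.  138.2  -2.9] rv [-0.001 -0.    -0.001]
slide [[20.8, -19.8, 0.4], [20.9, -19.7, 0.4], [20.8, -19.8, 0.5], [20.9, -19.7, 0.4], [20.8, -19.8, 0.5], [20.9, -19.7, 0.4], [20.8, -19.8, 0.5]]
angular [[-0.0, -0.0, -0.0], [-0.0, -0.0, -0.0], [-0.0, -0.0, -0.0], [-0.0, -0.0, -0.0], [-0.0, -0.0, -0.0], [-0.0, -0.0, -0.0], [-0.0, -0.0, -0.0]]
```

View pics/r23.png

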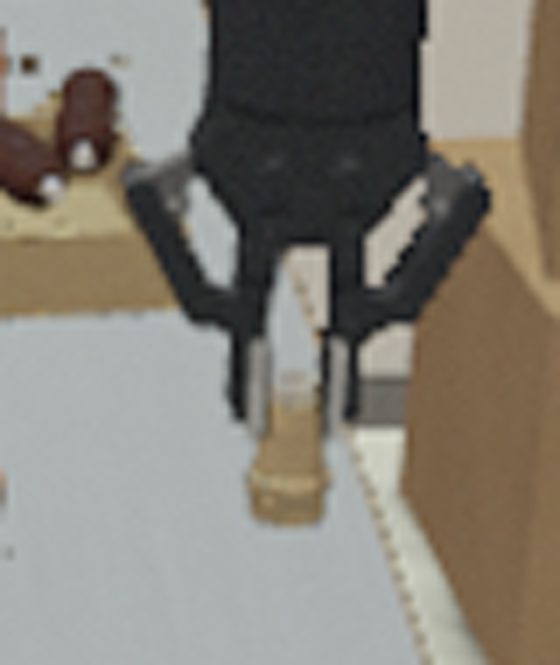

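>>> arm_command(
  slide=[
    [14,-13,0],
    [22,-21,0],
    [22,-21,0],
    [22,-21,0],
    [22,-21,0],
    [22,-21,0],
    [14,-14,0],
    [4,-4,0],
    [0,0,0],
    [0,0,0],
  ],
  angular=[
    [0,0,0],
    [0,0,0],
    [0,0,0],
    [0,0,0],
    [0,0,0],
    [0,0,0],
    [0,0,0],
    [0,0,0],
    [0,0,0],
    [0,0,0],
  ],
)

```text
t: 36.35
tool_pos: [0.5882, 0.1188, 0.1433]
orientation: [1.0, -0.0, -0.006, -0.001]
wrist_force: [-0.5, 0.3, -1.4]
finger_gap: 0.0198
```

```bash
python3 plan.py 586.7 110 105 0 5
```

```text
from [588.2 118.8 143.3] dist [ -1.5  -8.8 -38.3] rv [-0.003  0.012 -0.001]
slide [[-0.2, 1.8, 7.7], [-0.2, 1.8, 7.7], [-0.3, 1.8, 7.6], [-0.3, 1.7, 7.7], [-0.2, 1.8, 7.6]]
angular [[-0.001, 0.002, -0.0], [-0.001, 0.002, -0.0], [-0.001, 0.002, -0.0], [-0.001, 0.002, -0.0], [-0.001, 0.002, -0.0]]
```

>>> arm_command(
  slide=[
    [-0.2,1.8,7],
    [-0.2,1.8,8],
    [-0.2,1.8,8],
    [-0.2,1.8,8],
    [0,0.8,6],
    [0,0,0],
    [0,0,0],
  ],
  angular=[
    [-0.001,0.003,0],
    [-0.001,0.003,0],
    [-0.001,0.003,0],
    [0,0.002,0],
    [0,0,0],
    [0,0,0],
    [0,0,0],
  ],
)

```text
t: 37.22
tool_pos: [0.5862, 0.1088, 0.1036]
orientation: [1.0, -0.002, -0.001, 0.0]
wrist_force: [-0.0, -0.4, -2.1]
finger_gap: 0.0205
```

```bash
python3 plan.py 586.7 110 65.5 0 5;python3 - <<'E'
from model import *
s=cam("side")
draw(s,[],(265,180,335,260),9,"r24.png")
E
```

```text
from [586.2 108.8 103.6] dist [  0.5   1.2 -38.1] rv [ 0.001  0.002 -0.003]
slide [[0.1, -0.3, 7.6], [0.1, -0.2, 7.6], [0.1, -0.3, 7.6], [0.1, -0.2, 7.7], [0.2, -0.3, 7.6]]
angular [[0.0, 0.0, -0.001], [0.0, 0.0, -0.001], [0.0, 0.0, -0.001], [0.0, 0.0, -0.001], [0.0, 0.0, -0.001]]
```

View pics/r24.png

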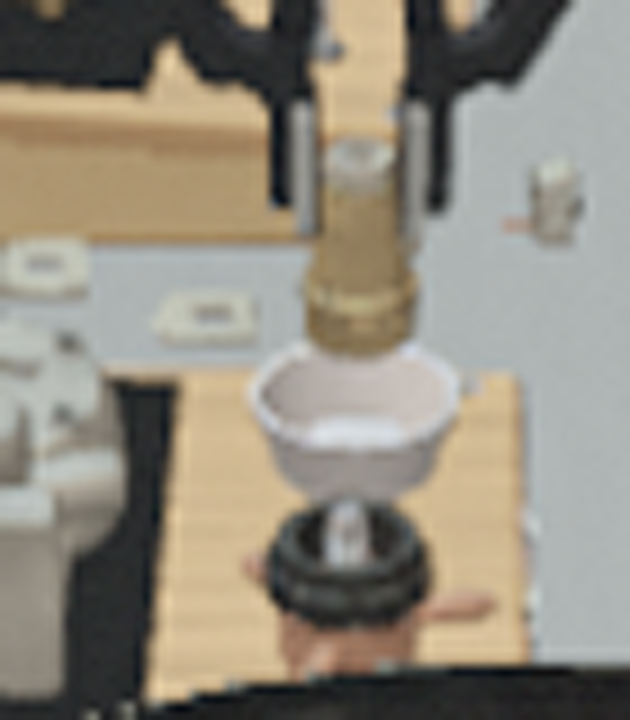

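>>> arm_command(
  slide=[
    [0.1,-0.3,7],
    [0.1,-0.3,7.5],
    [0.1,-0.3,7.5],
    [0,-0.2,7.5],
    [0,0,5],
    [0,0,3],
    [0,0,0],
  ],
  angular=[
    [0,0,0],
    [0,0,0],
    [0,0,0],
    [0,0,0],
    [0,0,0],
    [0,0,0],
    [0,0,0],
  ],
)

```text
t: 38.15
tool_pos: [0.5867, 0.1102, 0.0649]
orientation: [1.0, -0.001, -0.0, 0.0]
wrist_force: [-1.9, -0.1, 2.2]
finger_gap: 0.0196
```

>>> arm_command(
  slide=[
    [0,0,0],
    [0,0,0],
    [0,0,0],
    [0,0,0],
    [0,0,-10],
    [0,0,-30],
    [0,0,-40],
    [0,0,-20],
    [0,0,0],
    [0,0,0],
  ],
  angular=[
    [0,0,0],
    [0,0,0],
    [0,0,0],
    [0,0,0],
    [0,0,0],
    [0,0,0],
    [0,0,0],
    [0,0,0],
    [0,0,0],
    [0,0,0],
  ],
  claw=120,
)

```text
t: 39.4
tool_pos: [0.5873, 0.1102, 0.1701]
orientation: [1.0, -0.001, 0.001, 0.0]
wrist_force: [-0.0, 0.2, -0.5]
finger_gap: 0.0454
```

```bash
python3 plan.py 516.5 335.5 140 0 7;python3 - <<'E'
from model import *
s=cam("side")
draw(s,[],(265,180,335,260),9,"r25.png")
c=cam("top")
draw(c,L,(205,180,240,215),16,"r26.png")
E
```

```text
from [587.3 110.2 170.1] dist [-70.8 225.3 -30.1] rv [ 0.001 -0.002 -0.003]
slide [[-10.2, -32.2, 4.3], [-10.2, -32.2, 4.2], [-10.2, -32.1, 4.3], [-10.2, -32.2, 4.2], [-10.2, -32.1, 4.3], [-10.2, -32.2, 4.2], [-10.2, -32.1, 4.3]]
angular [[0.0, -0.0, -0.0], [0.0, -0.0, -0.0], [0.0, -0.0, -0.0], [0.0, -0.0, -0.0], [0.0, -0.0, -0.0], [0.0, -0.0, -0.0], [0.0, -0.0, -0.0]]
```

View pics/r25.png

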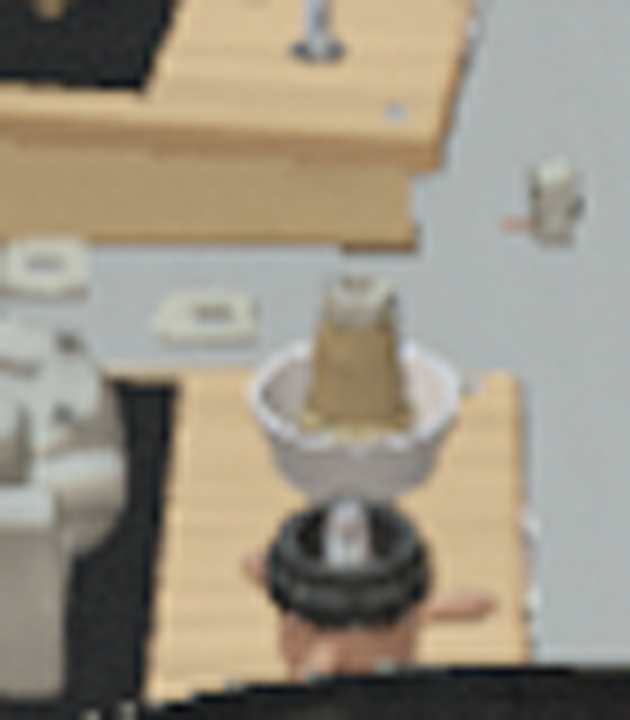

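View pics/r26.png

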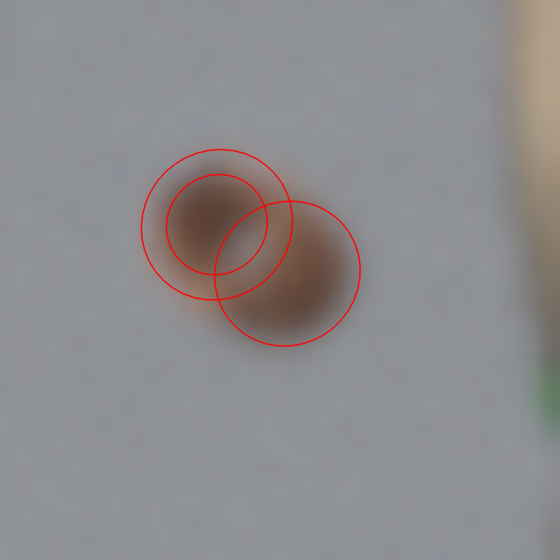

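```bash
python3 - <<'E'
from h import *
c=cam("top");s=cam("side")
# disc centre: find z so top ray & side ray agree
for z in np.arange(0,.4,.04):
    a=p2w(c,164,169,z);b=p2w(s,318,277,z);print(round(z,2),a.round(3),b.round(3), p2w(c,197,169,z).round(3))
st=arm.get_state();print(st['joint_positions'].round(2))
cv2.imwrite("pics/r27.png",s[0]);cv2.imwrite("pics/r28.png",c[0])
E
```

```text
0.0 [0.606 0.539 0.   ] [0.559 0.264 0.   ] [0.608 0.427 0.   ]
0.04 [0.597 0.522 0.04 ] [0.562 0.315 0.04 ] [0.598 0.414 0.04 ]
0.08 [0.588 0.506 0.08 ] [0.565 0.367 0.08 ] [0.589 0.401 0.08 ]
0.12 [0.578 0.49  0.12 ] [0.568 0.418 0.12 ] [0.58  0.388 0.12 ]
0.16 [0.569 0.474 0.16 ] [0.571 0.47  0.16 ] [0.57  0.375 0.16 ]
0.2 [0.56  0.458 0.2  ] [0.574 0.522 0.2  ] [0.561 0.362 0.2  ]
0.24 [0.55  0.441 0.24 ] [0.576 0.573 0.24 ] [0.551 0.348 0.24 ]
0.28 [0.541 0.425 0.28 ] [0.579 0.625 0.28 ] [0.542 0.335 0.28 ]
0.32 [0.532 0.409 0.32 ] [0.582 0.677 0.32 ] [0.533 0.322 0.32 ]
0.36 [0.522 0.393 0.36 ] [0.585 0.728 0.36 ] [0.523 0.309 0.36 ]
[ 0.06  0.54  1.43 -0.    1.18  0.06]
```

View pics/r28.png

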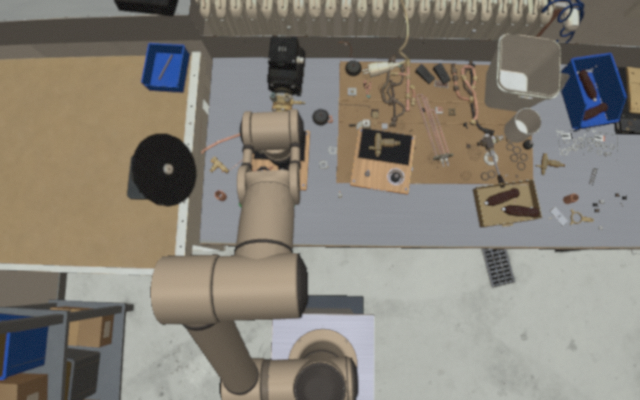

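View pics/r27.png

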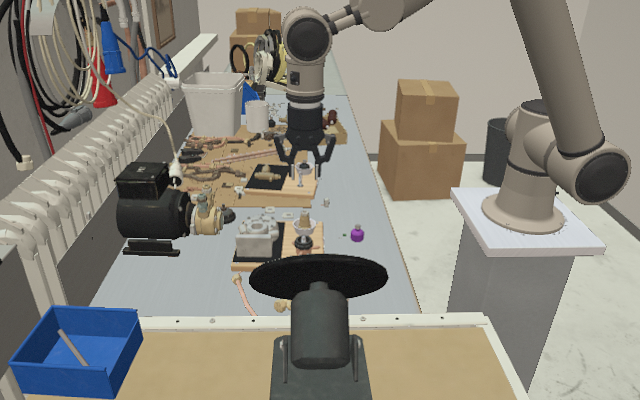

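```bash
python3 - <<'E'
from ov import *
from scipy.optimize import least_squares
c=cam("top");s=cam("side")
# outline masks
g=c[0].max(2); m=(g<60).astype(np.uint8); m[:,:128]=0;m[:,205:]=0;m[:130]=0;m[210:]=0
n,l,st,ce=cv2.connectedComponentsWithStats(m);i=1+st[1:,4].argmax();print(st[i],ce[i])
cn=max(cv2.findContours((l==i).astype(np.uint8),0,1)[0],key=cv2.contourArea);print(cv2.minEnclosingCircle(cn))
g=s[0].max(2); m=(g<45).astype(np.uint8);m[:240]=0;m[310:]=0
n,l,st,ce=cv2.connectedComponentsWithStats(m);i=1+st[1:,4].argmax();print(st[i],ce[i])
im=(l==i)
cs=np.argwhere(im);print("left",cs[cs[:,1].argmin()],"right",cs[cs[:,1].argmax()],"top",cs[cs[:,0].argmin()],"bot",cs[cs[:,0].argmax()])
for z,x,y,r in [(.16,.569,.473,.098),(.14,.573,.48,.098),(.18,.564,.466,.098)]:
    q=w2p(s,circ(x,y,z,r));t=w2p(c,circ(x,y,z,r));print(z,q.min(0),q.max(0),t.min(0),t.max(0))
crop(c,120,120,240,220,6,"r29.png")
E
```

```text
[ 131  134   65   72 3498] [163.03316181 169.64208119]
((162.8947296142578, 169.6842041015625), 36.0681037902832)
[ 233  240  155   60 4743] [315.24351676 274.23192073]
left [260 233] right [275 387] top [240 278] bot [299 291]
0.16 [256.28014979 243.2786135 ] [381.96376593 322.03566169] [132.12303798 137.10012837] [196.8748441  201.79003409]
0.14 [253.97919473 255.03827116] [379.06407215 336.39227507] [132.96234372 137.8178524 ] [196.7002253 201.4934422]
0.18 [259.25666505 231.41605839] [385.58383192 307.48951808] [131.22230976 136.6850915 ] [197.02962753 202.44202247]
```

View pics/r29.png

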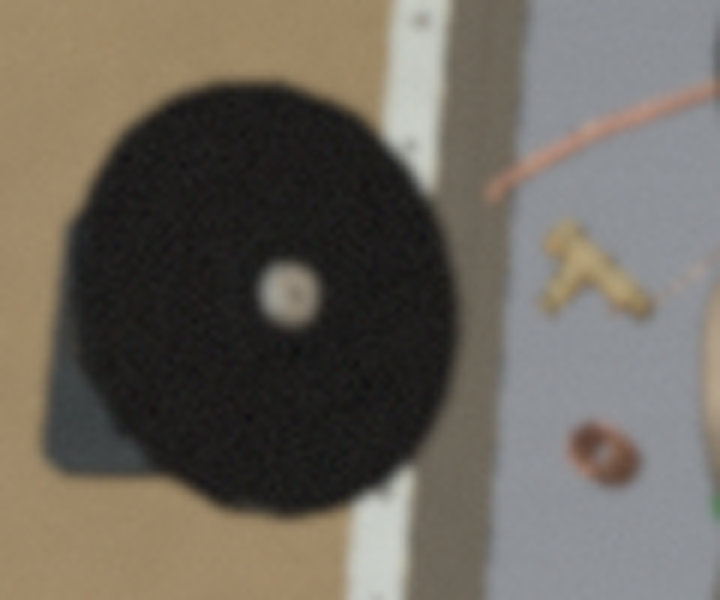

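```bash
python3 - <<'E'
from ov import *
from scipy.optimize import least_squares
c=cam("top");s=cam("side")
def disc(p):
    x,y,z,r,a,b=p; n=np.array([a,b,1]);n/=np.linalg.norm(n)
    u=np.cross(n,[0,1,0]);u/=np.linalg.norm(u);v=np.cross(n,u);t=np.linspace(0,2*np.pi,90)[:,None]
    return np.array([x,y,z])+r*(np.cos(t)*u+np.sin(t)*v)
def ext(q):
    d=q@np.array([[1,0],[0,1],[.7071,.7071],[.7071,-.7071]]).T
    return np.r_[d.min(0),d.max(0)]
# contour measured in top from crop r29 (/6+120)
f=lambda u,v:(120+u/6-.5,120+v/6-.5)
T=np.array([f(*p) for p in [(78,330),(265,82),(457,320),(280,516),(120,140),(420,175),(130,430),(425,450)]])
S=np.array([(249.5,276),(387.5,273),(322,253.5),(265,263),(372,261),(275,291),(365,289)])
from scipy.spatial.distance import cdist
def res(p):
    P=disc(p); 
    return np.r_[cdist(T,w2p(c,P)).min(1),cdist(S,w2p(s,P)).min(1)]
best=None
for a in(-.4,0,.4):
  for b in(-.4,0,.4):
    o=least_squares(res,[.569,.473,.16,.1,a,b]);
    if best is None or o.cost<best.cost:best=o
print(best.x.round(3),best.fun.round(1))
P=disc(best.x);print(P[::6].round(3)); d=np.hypot(P[:,0]-.5165,P[:,1]-.3355);i=d.argmin();print("closest",P[i],d[i])
draw(s,[P],(230,230,410,320),4,"r30.png")
E
```

```text
[ 0.57   0.47   0.17   0.102  0.019 -0.341] [4.8 1.4 4.1 3.  0.7 2.9 3.4 2.  3.3 2.5 0.4 0.5 0.5 0.6 0.8]
[[0.467 0.47  0.172]
 [0.476 0.43  0.158]
 [0.501 0.397 0.146]
 [0.539 0.377 0.139]
 [0.582 0.374 0.137]
 [0.622 0.387 0.141]
 [0.654 0.415 0.15 ]
 [0.67  0.453 0.162]
 [0.669 0.493 0.176]
 [0.65  0.53  0.189]
 [0.617 0.556 0.198]
 [0.576 0.566 0.203]
 [0.533 0.56  0.201]
 [0.497 0.538 0.194]
 [0.474 0.503 0.183]]
closest [0.53193861 0.37941387 0.13965304] 0.046548671485746006
```

View pics/r30.png

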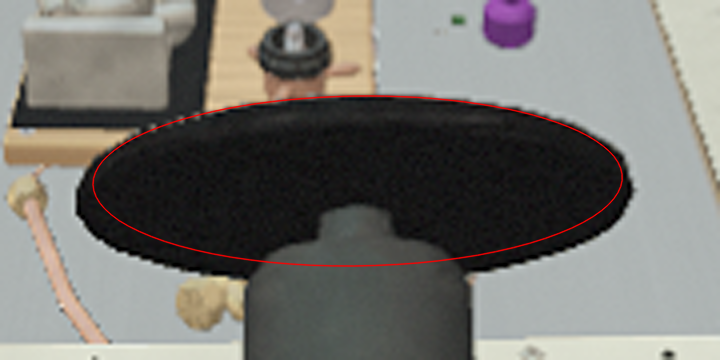

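```bash
sed -i 's/def plan(x,y,z,yaw,n):/def plan(x,y,z,yaw,n,tilt=0):/; s/^    rv=(R.inv/    G=G*Rn.from_rotvec([np.radians(tilt)*(1 if xa@[np.cos(th),np.sin(th),0]>0 else -1),0,0])\n    rv=(R.inv/; s/int(a\[4\]))/int(a[4]),float(a[5]) if len(a)>5 else 0)/' plan.py
python3 - <<'E'
import numpy as np
u=np.array([np.cos(np.radians(72)),np.sin(np.radians(72)),0]);p=np.radians(18)
z=np.array([0,0,-np.cos(p)])+u*np.sin(p)
t=np.array([516.5,335.5,40]);print(z,t-100*z,t-40*z)
E
python3 plan.py 507 306 135 -18 10 18
```

```text
[ 0.0954915   0.29389263 -0.95105652] [506.95084972 306.11073739 135.10565163] [512.68033989 323.74429495  78.04226065]
from [587.5 110.2 170.1] dist [-80.5 195.8 -35.1] rv [0.312 0.047 0.309]
slide [[-8.1, -19.6, 3.5], [-8.7, -19.2, 4.0], [-9.3, -18.8, 4.6], [-10.0, -18.3, 5.1], [-10.5, -17.8, 5.6], [-11.1, -17.3, 6.1], [-11.7, -16.8, 6.6], [-12.2, -16.2, 7.0], [-12.7, -15.5, 7.5], [-13.3, -14.9, 7.8]]
angular [[0.031, 0.005, 0.031], [0.031, 0.005, 0.031], [0.031, 0.005, 0.031], [0.031, 0.005, 0.031], [0.031, 0.005, 0.031], [0.031, 0.005, 0.031], [0.031, 0.005, 0.031], [0.031, 0.005, 0.031], [0.031, 0.005, 0.031], [0.031, 0.005, 0.031]]
```

>>> arm_command(
  slide=[
    [-7,-17,0],
    [-8.5,-19,0],
    [-9.5,-18.5,2],
    [-10,-18,3],
    [-10.5,-17.5,4],
    [-11,-17,5],
    [-11.5,-16.5,6],
    [-12,-16,6],
    [-12,-12,6],
    [-6,-6,4],
    [0,0,0],
    [0,0,0],
  ],
  angular=[
    [0.031,0.005,0.031],
    [0.031,0.005,0.031],
    [0.031,0.005,0.031],
    [0.031,0.005,0.031],
    [0.031,0.005,0.031],
    [0.031,0.005,0.031],
    [0.031,0.005,0.031],
    [0.031,0.005,0.031],
    [0.031,0.005,0.031],
    [0.031,0.005,0.031],
    [0,0,0],
    [0,0,0],
  ],
)

```text
t: 41.3
tool_pos: [0.5057, 0.3008, 0.1538]
orientation: [0.972, -0.166, 0.026, -0.164]
wrist_force: [0.5, 0.3, 0.2]
finger_gap: 0.0453
```

```bash
python3 plan.py 507 306 135 -18 4 18; python3 - <<'E'
from h import *
c=cam("top");s=cam("side");print(arm.get_state()['joint_positions'].round(2))
cv2.imwrite("pics/r31.png",s[0][:,150:]);crop(c,150,120,330,260,4,"r32.png")
E
```

```text
from [505.7 300.8 153.8] dist [  1.3   5.2 -18.8] rv [-0.02  -0.004 -0.023]
slide [[-0.1, 0.3, 4.9], [-0.1, 0.2, 4.9], [-0.1, 0.2, 4.9], [-0.1, 0.2, 4.8]]
angular [[-0.005, -0.001, -0.006], [-0.005, -0.001, -0.006], [-0.005, -0.001, -0.006], [-0.005, -0.001, -0.006]]
[0.26 0.44 1.7  0.37 0.85 0.38]
```

View pics/r31.png

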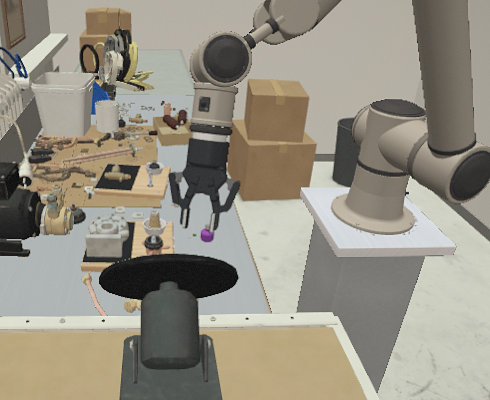

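View pics/r32.png

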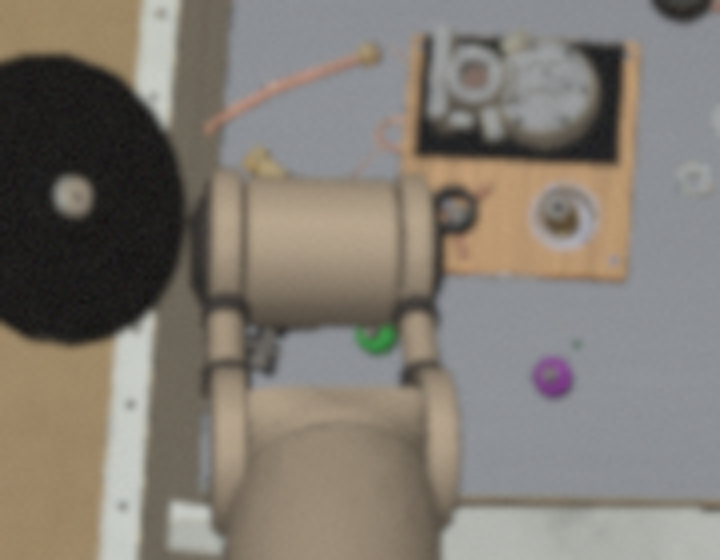

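```bash
python3 plan.py 512.7 323.7 78 -18 7 18
```

```text
from [505.8 300.6 153.8] dist [  6.9  23.1 -75.8] rv [-0.02  -0.004 -0.023]
slide [[-0.1, 0.3, 11.4], [-0.1, 0.3, 11.3], [-0.1, 0.2, 11.4], [-0.1, 0.2, 11.3], [-0.1, 0.2, 11.4], [-0.1, 0.1, 11.3], [-0.0, 0.1, 11.4]]
angular [[-0.003, -0.001, -0.003], [-0.003, -0.001, -0.003], [-0.003, -0.001, -0.003], [-0.003, -0.001, -0.003], [-0.003, -0.001, -0.003], [-0.003, -0.001, -0.003], [-0.003, -0.001, -0.003]]
```

>>> arm_command(
  slide=[
    [0,0.2,8],
    [0,0.2,11],
    [0,0.2,11],
    [0,0.2,11],
    [0,0.2,11],
    [0,0.2,11],
    [0,0.2,9],
    [0,0,3],
    [0,0,0],
    [0,0,0],
  ],
  angular=[
    [-0.003,-0.001,-0.003],
    [-0.003,-0.001,-0.003],
    [-0.003,-0.001,-0.003],
    [-0.003,-0.001,-0.003],
    [-0.003,-0.001,-0.003],
    [-0.003,-0.001,-0.003],
    [-0.002,0,-0.003],
    [0,0,0],
    [0,0,0],
    [0,0,0],
  ],
)

```text
t: 42.65
tool_pos: [0.5138, 0.3232, 0.0763]
orientation: [0.976, -0.155, 0.023, -0.154]
wrist_force: [0.4, -0.2, -0.6]
finger_gap: 0.0449
```

```bash
python3 plan.py 516.5 335.5 40 -18 4 18; python3 - <<'E'
from h import *
c=cam("top");s=cam("side")
crop(s,240,170,400,320,4,"r33.png");crop(c,150,120,330,260,4,"r34.png")
E
```

```text
from [513.8 323.2  76.3] dist [  2.7  12.3 -36.3] rv [ 0.002  0.003 -0.001]
slide [[-0.3, -0.2, 9.6], [-0.3, -0.2, 9.6], [-0.3, -0.2, 9.6], [-0.2, -0.2, 9.6]]
angular [[0.0, 0.001, -0.0], [0.0, 0.001, -0.0], [0.0, 0.001, -0.0], [0.0, 0.001, -0.0]]
```

View pics/r33.png

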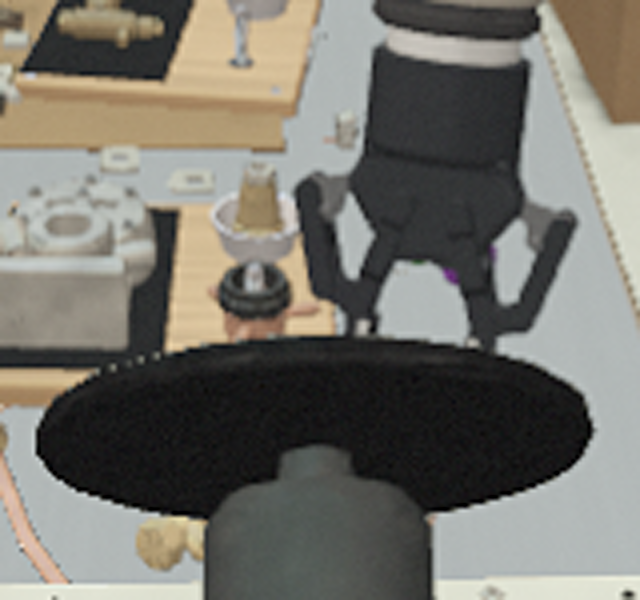

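View pics/r34.png

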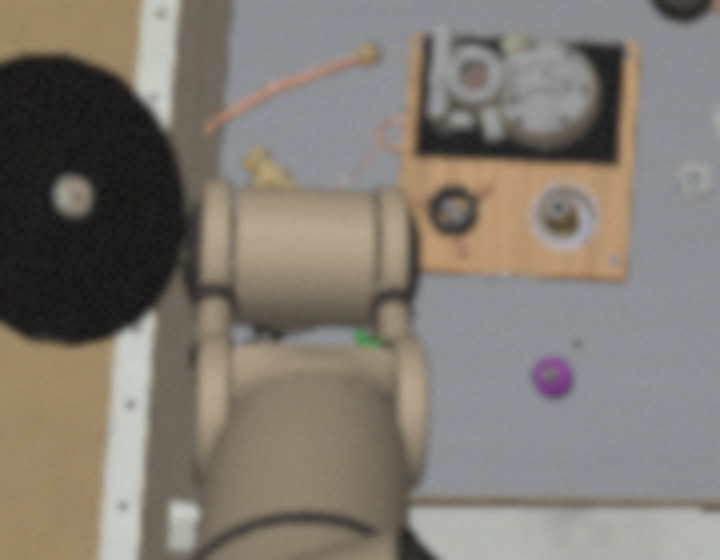

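>>> arm_command(
  slide=[
    [-0.3,-0.2,7],
    [-0.3,-0.2,8],
    [-0.3,-0.2,8],
    [-0.2,-0.2,8],
    [0,0,5],
    [0,0,2],
    [0,0,0],
    [0,0,0],
  ],
  angular=[
    [0,0.001,0],
    [0,0.001,0],
    [0,0,0],
    [0,0,0],
    [0,0,0],
    [0,0,0],
    [0,0,0],
    [0,0,0],
  ],
)

```text
t: 43.75
tool_pos: [0.5168, 0.3362, 0.0379]
orientation: [0.976, -0.155, 0.024, -0.154]
wrist_force: [0.2, 0.4, -0.7]
finger_gap: 0.0456
```

```bash
python3 plan.py 516.5 335.5 40 -18 1 18
```

```text
from [516.8 336.2  37.9] dist [-0.3 -0.7  2.1] rv [ 0.002  0.001 -0.001]
slide [[-0.1, 0.1, -2.3]]
angular [[0.002, 0.001, -0.001]]
```

>>> arm_command(
  slide=[
    [0,0,-1],
    [0,0,0],
    [0,0,0],
    [0,0,0],
    [0,0,0],
    [0,0,0],
    [0,0,0],
  ],
  angular=[
    [0,0,0],
    [0,0,0],
    [0,0,0],
    [0,0,0],
    [0,0,0],
    [0,0,0],
    [0,0,0],
  ],
  claw=255,
)

```text
t: 44.62
tool_pos: [0.5169, 0.3359, 0.0394]
orientation: [0.976, -0.155, 0.024, -0.154]
wrist_force: [0.0, 0.2, -0.5]
finger_gap: 0.0275
```

>>> arm_command(
  slide=[
    [0,0,-5],
    [0,0,-15],
    [0,0,-25],
    [0,0,-30],
    [0,0,-30],
    [0,0,-20],
    [0,0,0],
    [0,0,0],
  ],
  angular=[
    [0,0,0],
    [0,0,0],
    [0,0,0],
    [0,0,0],
    [0,0,0],
    [0,0,0],
    [0,0,0],
    [0,0,0],
  ],
)

```text
t: 45.62
tool_pos: [0.5035, 0.2961, 0.1658]
orientation: [0.976, -0.155, 0.025, -0.153]
wrist_force: [-0.4, -0.2, -1.8]
finger_gap: 0.0279
```

```bash
python3 plan.py 505 250 175 -18 4 18;python3 - <<'E'
from h import *
c=cam("top");s=cam("side")
crop(s,240,130,400,280,4,"r35.png")
E
```

```text
from [503.5 296.1 165.8] dist [  1.5 -46.1   9.2] rv [ 0.003 -0.001 -0.001]
slide [[3.9, 9.6, -5.5], [3.9, 9.6, -5.5], [4.0, 9.6, -5.5], [3.9, 9.6, -5.6]]
angular [[0.001, -0.0, -0.0], [0.001, -0.0, -0.0], [0.001, -0.0, -0.0], [0.001, -0.0, -0.0]]
```

View pics/r35.png

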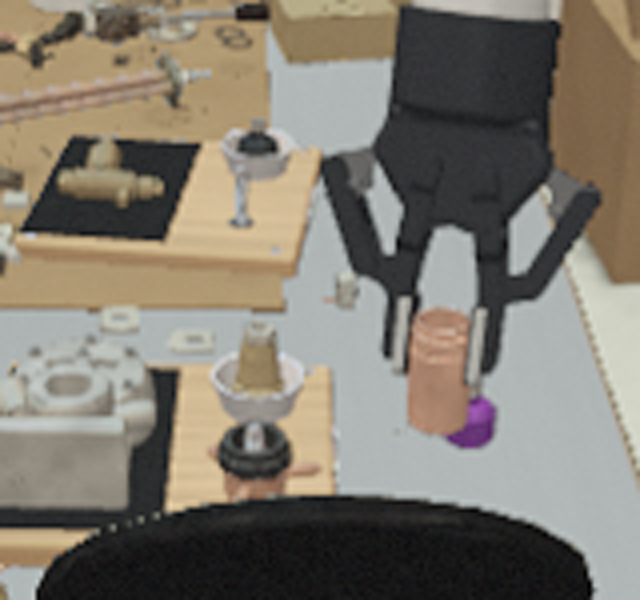

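```bash
python3 plan.py 595 -133.5 155 -18 12 18
```

```text
from [503.5 296.3 165.4] dist [  91.5 -429.8  -10.4] rv [ 0.003 -0.001 -0.001]
slide [[18.4, 30.4, -8.9], [18.4, 30.4, -8.9], [18.4, 30.4, -8.9], [18.3, 30.4, -8.9], [18.4, 30.4, -8.9], [18.3, 30.4, -8.8], [18.4, 30.5, -8.9], [18.3, 30.4, -8.8], [18.4, 30.5, -8.9], [18.3, 30.4, -8.8], [18.4, 30.5, -8.9], [18.3, 30.4, -8.8]]
angular [[0.0, -0.0, -0.0], [0.0, -0.0, -0.0], [0.0, -0.0, -0.0], [0.0, -0.0, -0.0], [0.0, -0.0, -0.0], [0.0, -0.0, -0.0], [0.0, -0.0, -0.0], [0.0, -0.0, -0.0], [0.0, -0.0, -0.0], [0.0, -0.0, -0.0], [0.0, -0.0, -0.0], [0.0, -0.0, -0.0]]
```

>>> arm_command(
  slide=[
    [13,20,-8],
    [18,30,-10],
    [18,30,-10],
    [18,30,-10],
    [18,30,-10],
    [18,30,-10],
    [18,30,-10],
    [18,30,-10],
    [18,30,-10],
    [18,30,-10],
    [18,30,-9],
    [10,16,-5],
  ],
  angular=[
    [0,0,0],
    [0,0,0],
    [0,0,0],
    [0,0,0],
    [0,0,0],
    [0,0,0],
    [0,0,0],
    [0,0,0],
    [0,0,0],
    [0,0,0],
    [0,0,0],
    [0,0,0],
  ],
)

```text
t: 47.22
tool_pos: [0.5866, -0.1117, 0.1559]
orientation: [0.976, -0.153, 0.014, -0.153]
wrist_force: [-0.5, 0.2, -2.0]
finger_gap: 0.0277
```

>>> arm_command(
  slide=[
    [0,0,0],
    [0,0,0],
  ],
  angular=[
    [0,0,0],
    [0,0,0],
  ],
)

```text
t: 47.48
tool_pos: [0.5863, -0.1112, 0.1546]
orientation: [0.976, -0.154, 0.013, -0.154]
wrist_force: [-0.6, -0.0, -1.8]
finger_gap: 0.0276
```

```bash
python3 plan.py 595 -133.5 125 -18 6 18; python3 -c "
from h import *
print(arm.get_state()['joint_positions'].round(2))"
```

```text
from [ 586.3 -111.2  154.6] dist [  8.7 -22.3 -29.6] rv [ 0.005  0.022 -0.002]
slide [[2.6, 4.4, 3.7], [2.6, 4.4, 3.7], [2.6, 4.5, 3.7], [2.6, 4.4, 3.7], [2.5, 4.5, 3.8], [2.6, 4.4, 3.7]]
angular [[0.001, 0.004, -0.0], [0.001, 0.004, -0.0], [0.001, 0.004, -0.0], [0.001, 0.004, -0.0], [0.001, 0.004, -0.0], [0.001, 0.004, -0.0]]
[-0.47  0.57  1.46  0.32  1.2  -0.29]
```

>>> arm_command(
  slide=[
    [2.5,4.5,3.5],
    [2.5,4.5,3.5],
    [2.5,4.5,3.5],
    [2.5,4.5,3.5],
    [2.5,4,3.5],
    [2,2,2],
    [0,0,0],
    [0,0,0],
  ],
  angular=[
    [0.001,0.004,0],
    [0.001,0.004,0],
    [0.001,0.004,0],
    [0.001,0.004,0],
    [0.001,0.004,0],
    [0,0.002,0],
    [0,0,0],
    [0,0,0],
  ],
)

```text
t: 48.48
tool_pos: [0.5948, -0.1302, 0.1267]
orientation: [0.976, -0.154, 0.024, -0.155]
wrist_force: [-0.3, -0.1, -2.3]
finger_gap: 0.0276
```

```bash
python3 plan.py 595 -133.5 105 -18 4 18;python3 - <<'E'
from model import *
c=cam("top");s=cam("side")
draw(s,vb[1:2],(250,110,330,200),8,"r36.png");crop(c,330,110,440,210,7,"r37.png")
E
```

```text
from [ 594.8 -130.2  126.7] dist [  0.2  -3.3 -21.7] rv [-0.  0.  0.]
slide [[0.3, 2.4, 4.9], [0.3, 2.4, 4.9], [0.3, 2.4, 4.9], [0.3, 2.4, 5.0]]
angular [[-0.0, 0.0, 0.0], [-0.0, 0.0, 0.0], [-0.0, 0.0, 0.0], [-0.0, 0.0, 0.0]]
```

View pics/r36.png

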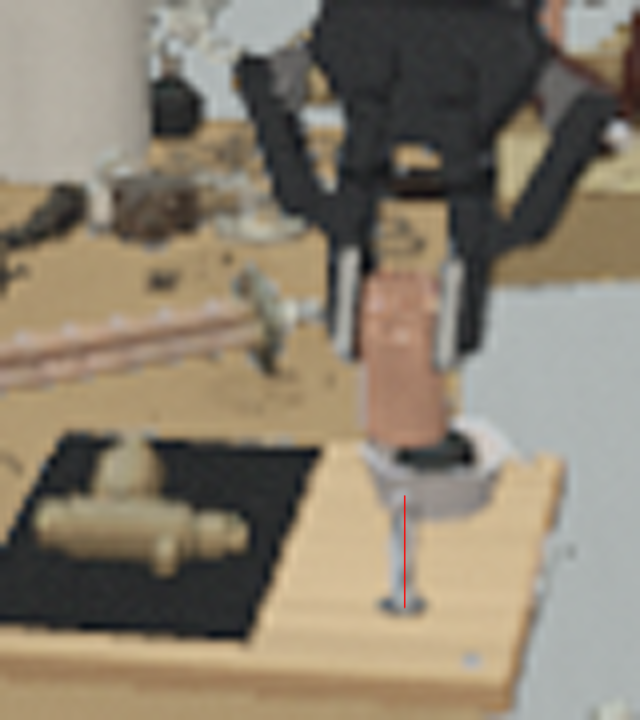

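View pics/r37.png

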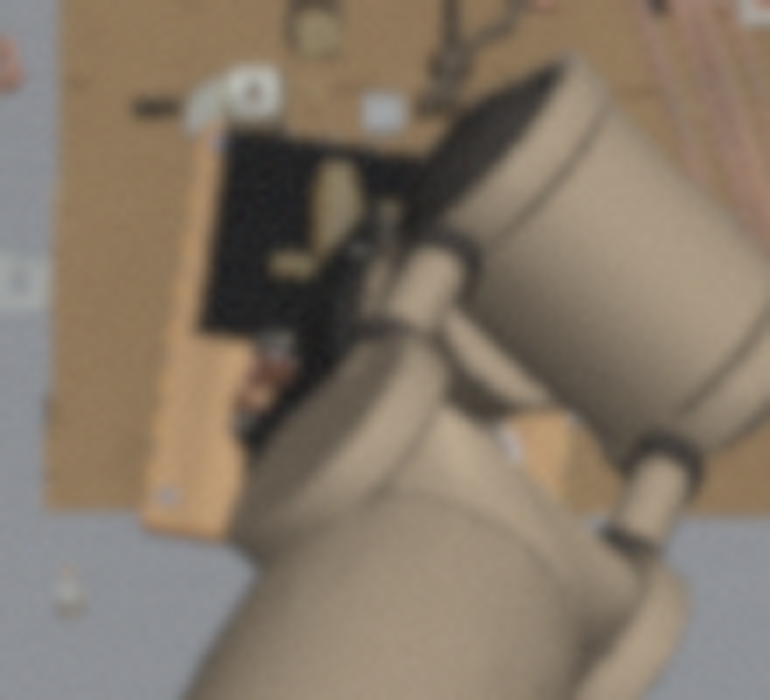

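>>> arm_command(
  slide=[
    [0.2,2.2,4],
    [0.2,2.2,4],
    [0.2,2,4.5],
    [0,1.2,3],
    [0,0,0],
    [0,0,0],
  ],
  angular=[
    [0,0,0],
    [0,0,0],
    [0,0,0],
    [0,0,0],
    [0,0,0],
    [0,0,0],
  ],
)

```text
t: 49.32
tool_pos: [0.5946, -0.1327, 0.1084]
orientation: [0.976, -0.154, 0.024, -0.155]
wrist_force: [0.0, 0.2, -1.4]
finger_gap: 0.0275
```

```bash
python3 plan.py 595 -133.5 58 -18 8 18;python3 - <<'E'
from model import *
s=cam("side")
S=arm.get_state()['tool_pos']
draw(s,vb[1:2]+[circ(S[0],S[1],S[2]-.039,.015)],(270,130,330,200),10,"r38.png")
E
```

```text
from [ 594.6 -132.7  108.4] dist [  0.4  -0.8 -50.4] rv [-0.  0.  0.]
slide [[0.1, 2.0, 6.0], [0.1, 2.0, 6.0], [0.1, 2.0, 6.0], [0.1, 2.0, 5.9], [0.1, 2.1, 6.0], [0.0, 2.0, 5.9], [0.1, 2.1, 6.0], [0.0, 2.0, 5.9]]
angular [[-0.0, 0.0, 0.0], [-0.0, 0.0, 0.0], [-0.0, 0.0, 0.0], [-0.0, 0.0, 0.0], [-0.0, 0.0, 0.0], [-0.0, 0.0, 0.0], [-0.0, 0.0, 0.0], [-0.0, 0.0, 0.0]]
```

View pics/r38.png

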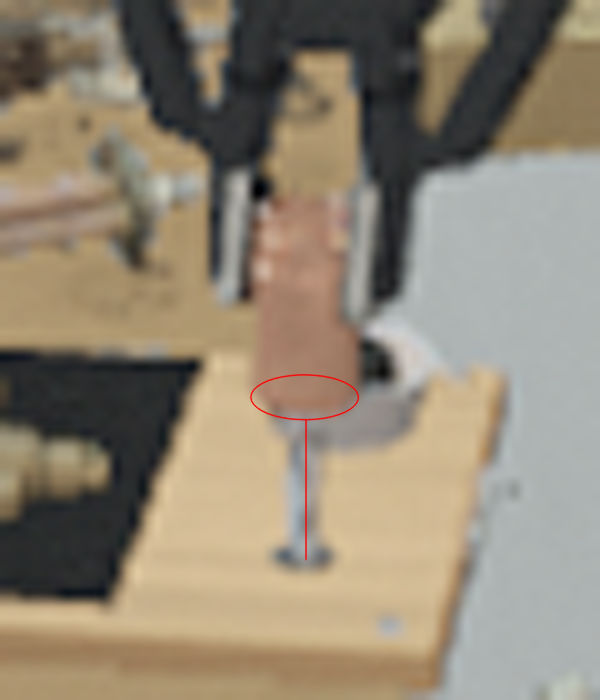

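>>> arm_command(
  slide=[
    [0,2,5.5],
    [0,2,6],
    [0,1.9,6],
    [0,1.9,6],
    [0,0,0],
  ],
  angular=[
    [0,0,0],
    [0,0,0],
    [0,0,0],
    [0,0,0],
    [0,0,0],
  ],
)

```text
t: 50.0
tool_pos: [0.5944, -0.1327, 0.0816]
orientation: [0.976, -0.154, 0.024, -0.155]
wrist_force: [0.1, 0.8, -1.5]
finger_gap: 0.0276
```

```bash
python3 plan.py 595 -133.5 58 -18 4 18
```

```text
from [ 594.4 -132.7   81.6] dist [  0.6  -0.8 -23.6] rv [-0.     0.001  0.   ]
slide [[0.2, 2.0, 5.6], [0.2, 1.9, 5.6], [0.2, 2.0, 5.5], [0.3, 1.9, 5.6]]
angular [[-0.0, 0.0, 0.0], [-0.0, 0.0, 0.0], [-0.0, 0.0, 0.0], [-0.0, 0.0, 0.0]]
```

>>> arm_command(
  slide=[
    [0,1.8,5.5],
    [0,1.8,5.5],
    [0,1.8,5.5],
    [0,1.2,4],
    [0,0.4,1.5],
    [0,0,0],
  ],
  angular=[
    [0,0,0],
    [0,0,0],
    [0,0,0],
    [0,0,0],
    [0,0,0],
    [0,0,0],
  ],
)

```text
t: 50.75
tool_pos: [0.5946, -0.1327, 0.0573]
orientation: [0.976, -0.154, 0.024, -0.155]
wrist_force: [-0.4, -0.6, 0.2]
finger_gap: 0.0278
```

>>> arm_command(
  slide=[
    [0,0,0],
    [0,0,0],
    [0,0,0],
    [0,0,0],
    [0,0,-8],
    [0,0,-20],
    [0,0,-30],
    [0,0,-30],
    [0,0,-30],
    [0,0,0],
    [0,0,0],
  ],
  angular=[
    [0,0,0],
    [0,0,0],
    [0,0,0],
    [0,0,0],
    [0,0,0],
    [0,0,0],
    [0,0,0],
    [0,0,0],
    [0,0,0],
    [0,0,0],
    [0,0,0],
  ],
  claw=120,
)

```text
t: 52.12
tool_pos: [0.5831, -0.1691, 0.1758]
orientation: [0.976, -0.154, 0.026, -0.154]
wrist_force: [-0.1, -0.5, -0.8]
finger_gap: 0.0455
```

```bash
python3 plan.py 350 -380 250 -60 10 0; python3 - <<'E'
from model import *
s=cam("side");c=cam("top")
x,y=vs
draw(s,[circ(.5945,-.1327,.018,.015),circ(.5945,-.1327,.074,.015)],(270,130,330,200),10,"r39.png")
E
```

```text
from [ 583.1 -169.1  175.8] dist [-233.1 -210.9   74.2] rv [-0.301  0.112  0.727]
slide [[-15.6, 23.6, -15.5], [-13.7, 25.2, -14.9], [-11.6, 26.5, -14.3], [-9.5, 27.7, -13.6], [-7.3, 28.7, -12.9], [-5.0, 29.5, -12.1], [-2.8, 30.2, -11.2], [-0.4, 30.6, -10.3], [2.0, 30.9, -9.3], [4.3, 30.9, -8.4]]
angular [[-0.03, 0.011, 0.073], [-0.03, 0.011, 0.073], [-0.03, 0.011, 0.073], [-0.03, 0.011, 0.073], [-0.03, 0.011, 0.073], [-0.03, 0.011, 0.073], [-0.03, 0.011, 0.073], [-0.03, 0.011, 0.073], [-0.03, 0.011, 0.073], [-0.03, 0.011, 0.073]]
```

View pics/r39.png

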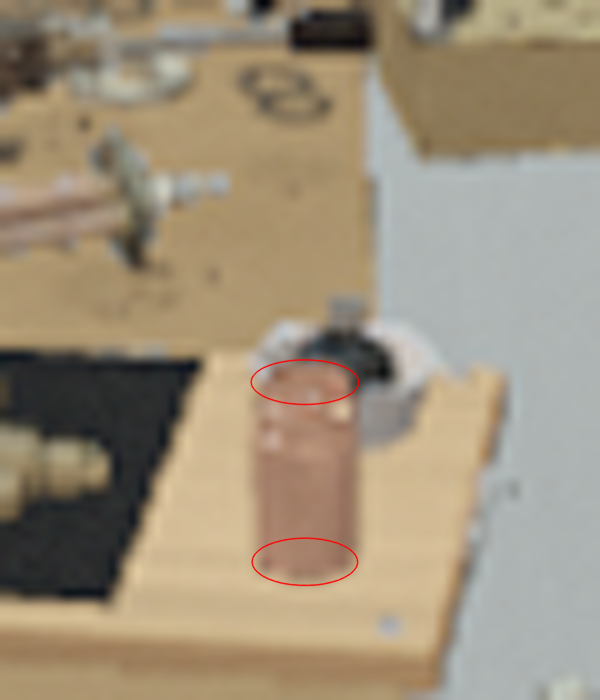

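>>> arm_command(
  slide=[
    [-12,16,-15],
    [-13,25,-15],
    [-11,26,-14],
    [-9,27,-14],
    [-7,28,-13],
    [-5,29,-12],
    [-3,30,-11],
    [0,30,-10],
    [2,25,-9],
    [2,10,-4],
    [0,0,0],
    [0,0,0],
  ],
  angular=[
    [-0.03,0.011,0.073],
    [-0.03,0.011,0.073],
    [-0.03,0.011,0.073],
    [-0.03,0.011,0.073],
    [-0.03,0.011,0.073],
    [-0.03,0.011,0.073],
    [-0.03,0.011,0.073],
    [-0.03,0.011,0.073],
    [-0.03,0.011,0.073],
    [-0.03,0.011,0.073],
    [0,0,0],
    [0,0,0],
  ],
)

```text
t: 53.72
tool_pos: [0.3717, -0.3528, 0.2395]
orientation: [0.861, -0.508, -0.014, 0.001]
wrist_force: [-0.2, -0.4, 0.0]
finger_gap: 0.0452
```

```bash
python3 - <<'E'
from model import *
s=cam("side");c=cam("top");st=arm.get_state();print(st['t'],st['joint_positions'].round(2))
x,y=vs;g=gs
M=cyl(.5945,-.1327,(.074,.015),(.018,.015))+cyl(g[0],g[1],(.053,.021),(.053,.0115))+cyl(gc[0],gc[1],(.073,.008),(.02,.0155))+cyl(.583,-.2225,(.059,.0065),(.042,.016))
draw(s,M,(230,155,350,255),6,"f1.png")
draw(c,M,(240,120,420,200),4.4,"f2.png")
draw(c,[],(240,120,420,200),4.4,"f3.png")
E
```

```text
53.825 [-0.9   0.34  1.55 -0.01  1.28  0.17]
```

View pics/f1.png

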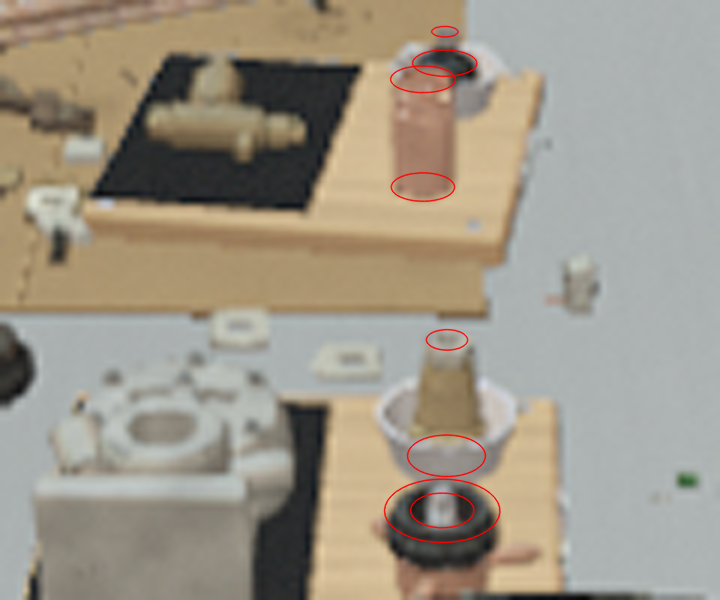

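View pics/f2.png

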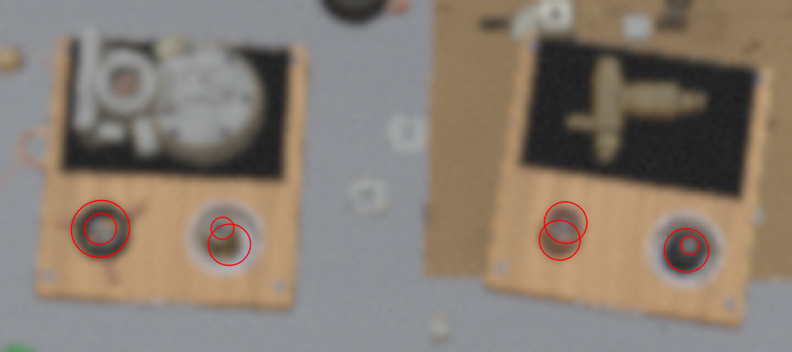

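View pics/f3.png

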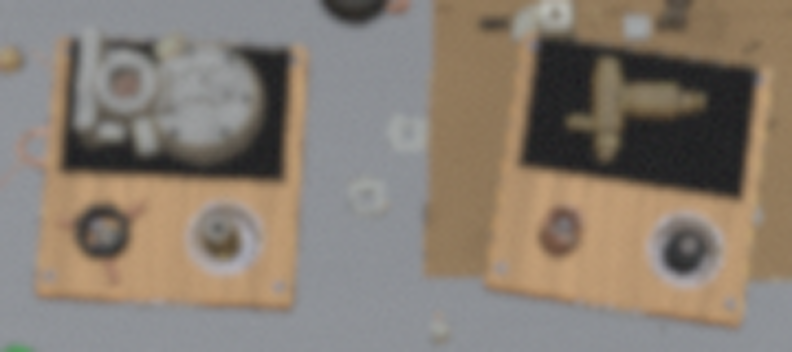

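```bash
python3 -c "
from plant import arm
print(arm.finish_job())"
```

```text
the job is handed in; nothing more can be done
None
```

Both kits are made up and handed in at about 54 s of the 125 s allowed.

**What I did:**
- **Group board:** the bayonet ring went over the stud, then the ring nut on top of it. The brass collar is in the cup, hexagon up.
- **Valve board:** the copper sleeve is over the stud, and the black knob is in the cup, stub up. I picked and placed the sleeve with the tool tilted 18° to clear the overhanging grinder disc.

**Last checks:**
- With the arm clear, I drew all parts except the bayonet ring at their fully seated heights on the side and top pictures. They matched to within about 1–2 mm, and every part looked upright.
- At every reading taken, the wrist force stayed within about 3 N.
- None of the checks failed. Two things I could not see directly:
  - **Bayonet ring:** its foot is hidden behind the grinder disc in the side view. I judged it seated from the release height and from the nut resting at the expected height.
  - **Collar foot:** it is hidden by the cup wall. I judged it down from the height of the hexagon and the touch force when I set it down.
- The finger opening read about 3–4 mm less than each nominal diameter. I took that as a bias in the reading, since every grasp held in the pictures.

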